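Clear the finds bench: turn the probes round, put the finds away

ROBOT

A 6-joint arm with a two-finger parallel gripper is mounted at the origin on the work surface. World frame = base frame: x ahead of the robot, y to its left, z up, the work surface at z = 0. Lengths are in m, angles in degrees, forces in N, time in s.
With the tool pointing down it reaches from about 0.275 to 0.75 m from the base axis. Payload 10.2 kg.
Tool frame: the origin (TCP) lies at the very end of the fingers, on their centre line; the grasp point (between the pads) lies 19 mm behind it; z points along the fingers, y is the direction in which the jaws open and shut (so a half turn about z gives the same grasp; the last joint's range is limited). The gripper opens to 88 mm and grips with 3 to 60 N. Pads are 18 mm wide; open, the fingers measure 123 mm over their backs; the gripper's body (75 mm by 187 mm) begins 45 mm behind the grasp point.
Start: joints at [-89.118, 17.928, 85.812, -0, 76.261, -12.8], TCP at [0.124, -0.51, 0.239] pointing down, gripper open.
Joint ranges: [-168.41, 168.41], [-55.51, 124.54], [10.69, 146.95], [-70.63, 250.63], [1, 178], [-165.06, 165.06]. Speed limits (degrees/s): [136.94, 136.94, 172.46, 180, 180, 180].

INTERFACE

Orientations are given as a 3x3 rotation matrix whose columns are the frame's x, y, z axes.
In Python, from plant import ctrl, get_image gives the robot as it stands. The module is installed in compiled form; this text tells all that it offers.
- The arm moves only by the tool send_rows, never from a script. Its argument "increments" is a list of rows, each an object with "travel": the shift along the tool's x, y, z in m, a list of three; "dr": the turn, a rotation vector about the tool's x, y, z in rad, a list of three; "claw": the opening, from 0 (shut) to 1 (fully open). A call has 1 to 20 rows; each row is the pose to reach, as a shift and turn from the pose measured when the call began, along the tool's axes at that moment; what a row does not reach only later rows make up. A row lasts 1/10 s, in which the tool goes at most 50 mm and 8.59 degrees, less where a joint would pass 70% of its speed; a pose out of reach is approached as far as the arm can. A call with a gripper value outside its range is refused whole. The fingers move at their own pace and stop on an object; "newtons" is the grip in N (left out, the last holds). Time passes only in rows, so rows that repeat a pose let the fingers close. It gives the time, the measured TCP pose, the force and the opening at its end, in the units of the state.
- ctrl.get_state(): the state, without advancing time (a new reading comes with each control period).
- get_image(name): name is "scene" or "top" or "wrist"; returns a dict with "image" (420x560x3 uint8, red, green, blue), "fx", "fy", "cx", "cy" (pixels), "cam_to_world" (4x4, takes a point from camera to world coordinates). Camera axes: x right, y up, looking along -z (the intrinsics and any distortion apply to the point x, -y, -z); pixel columns grow to the right and rows downward; lengths in m; the calibration is good to about 2 mm. A picture is of the moment at which its call begins. There is no depth.
- ctrl.job_done(): hands the job in, once; it reports no verdict.
The state is a dict: "time_s": time; "joint_pos": joint angles; "qvel": joint speeds; "tau": joint torques, N m; "tool_pos": TCP position; "tool_rot": TCP orientation; "ft_force": force on the tool from outside, world axes, zero at the start; "wrist_torque": the same for the moment, N m; "grip_width": opening from 0.0 (shut) to 1.0 (fully open).
Only numpy, scipy, OpenCV 4.12 (cv2) and the standard library are available. Lean on these libraries where they do the work, as an engineer would, in place of code of your own. Each camera call takes 0.05 s, during which the arm holds its last target. There are 200 camera calls.

TASK

Tidy the finds bench: the red and the blue leaf probe stand in the rack the wrong way round with their blades sticking out, so, one probe after the other in either order, pull it out by the blade, press its middle into the spring clip and let go, take it again by the handle and slide it blade first into a free rack slot until it is right home. Lay every find that is on the bench in the open drawer and push the drawer fully shut. Leave the grey probe, the brush jar and the sample pot where they are.

Things in the scene. Friction and masses are not known exactly. Their poses are not given: they have to be found in the camera images.
- probe_red: leaf probe 170 mm long, red handle, steel blade, 60 g. Origin on its axis at mid length (balance point within 15 mm); +x to the blade tip. Handle 15 wide (y) x 14 high (z), x -85 to +20 mm; shank 9 x 8 to x 40; blade 18 wide x 6 thick to x 85. Starts in a rack slot wrong way round: handle inside, blade sticking out to the robot.
- probe_blue: leaf probe 170 mm long, blue handle, steel blade, 60 g. Origin on its axis at mid length (balance point within 15 mm); +x to the blade tip. Handle 15 wide (y) x 14 high (z), x -85 to +20 mm; shank 9 x 8 to x 40; blade 18 wide x 6 thick to x 85. Starts in a rack slot wrong way round: handle inside, blade sticking out to the robot.
- probe_red_tip (a point): point of the red probe's blade, 85 mm along +x from its origin
- probe_blue_tip (a point): point of the blue probe's blade, 85 mm along +x from its origin
- probe_grey: leaf probe 170 mm long, grey handle, steel blade, 60 g. Origin on its axis at mid length (balance point within 15 mm); +x to the blade tip. Handle 15 wide (y) x 14 high (z), x -85 to +20 mm; shank 9 x 8 to x 40; blade 18 wide x 6 thick to x 85. Already in a rack slot the right way round (blade inside): leave it alone.
- rack: fixed low white tool rack with a clear lid, 110 deep (x) x 230 wide (y) x 63 high; three level slots open on its front (-x) face, which looks roughly to the robot. Origin under its centre. Slot mouths at x = -55 mm, y = -70, 0, +70 mm; slots run z = 30 to 56 mm, back wall at x = +45; a probe lying in a slot has its axis at z = 37 mm
- slot_left (a point): centre of the mouth of the rack's slot at y = +70 mm (30 wide, 26 high, 100 mm deep to a back wall); x points inward, z up. A probe on the slot floor has its axis 6 mm below this point; right home, its origin is 15 mm inside the mouth and 70 mm of it stays outside
- slot_middle (a point): centre of the mouth of the rack's middle slot (30 wide, 26 high, 100 mm deep to a back wall); x points inward, z up. A probe on the slot floor has its axis 6 mm below this point; right home, its origin is 15 mm inside the mouth and 70 mm of it stays outside
- slot_right (a point): centre of the mouth of the rack's slot at y = -70 mm (30 wide, 26 high, 100 mm deep to a back wall); x points inward, z up. A probe on the slot floor has its axis 6 mm below this point; right home, its origin is 15 mm inside the mouth and 70 mm of it stays outside
- clip: fixed spring clip on a dark base 70 (x) x 100 (y) mm: a 45 mm high pillar with a flat saddle and two yellow sprung jaws 24 mm long (x) with flared tops, 76 mm above the bench. Jaws rest 11 mm apart and spread along y; the flared mouth is 22 mm wide. Origin under the centre
- clip_seat (a point): where the axis of a seated probe lies, in the middle of the clip, 52 mm above the bench; x along the held probe, z up. A probe is held level, either way round along x; press it in and pull it out straight from above (about 3 to 8 N)
- finds_cab_drawer0 (a joint): blue-fronted drawer of the fixed low grey finds cabinet (240 deep x 300 wide x 85 high, front roughly to the robot): 0 shut, 0.166 m fully out; starts 0.148 to 0.162 m open, slides level along its own -x to open, friction about 1 N plus light damping, stays where left
- drawer_floor (a point): centre of the drawer's inner floor, 22 mm above the bench; moves with the drawer. x points into the cabinet, y left, z up. Inside 195 (x) x 258 (y) mm; walls 41 mm, front panel 51 mm above the floor; things up to 45 mm high pass under the cabinet top. Open by q, the part from x = -97 mm to q - 104 mm is open from above
- finds_cab_drawer0_handle (a point): middle of the drawer's bar handle (level bar 120 mm long, 11 mm thick, 35 mm in front of the drawer front, about 47 mm above the bench)
- find_bone: a find: limb bone, 114 long (x) x 36 x 34 high, its shaft 24 to 26 mm thick. Origin under its middle. One to three of the four finds are there, lying on the bench; absent ones read None.
- find_axe: a find: grey-green stone axe head, 84 long (x) x 42 wide (y) x 34 high. Origin under its middle. One to three of the four finds are there, lying on the bench; absent ones read None.
- find_lamp: a find: terracotta oil lamp, round body 58 mm across and 34 high, with a 20 mm wide spout to 56 mm along +x. Origin under the round body's centre. One to three of the four finds are there, lying on the bench; absent ones read None.
- find_weight: a find: round brown loom weight, 66 mm across, 33 high. Origin under its centre. One to three of the four finds are there, lying on the bench; absent ones read None.
- brush_jar: glass jar of brushes, 72 mm across, 90 high (brushes to 220): leave it alone. Origin under it
- sample_pot: small lidded sample pot, 50 mm across, 50 high: leave it alone. Origin under it

How it is judged (in metres and radians):
On the way, in this order (a step that is already met when the one before it is completed fails the run):
1. one of the two probes sits in the spring clip, released (((distance between probe_red and clip_seat below 0.02 m and z of probe_red in the frame of clip_seat below 0.006 m and angle between the x axis of probe_red and the x axis of clip, either way round below 0.2 rad and contact force between the fingers and probe_red below 0.05 N and linear speed of probe_red below 0.03 m/s) or (distance between probe_blue and clip_seat below 0.02 m and z of probe_blue in the frame of clip_seat below 0.006 m and angle between the x axis of probe_blue and the x axis of clip, either way round below 0.2 rad and contact force between the fingers and probe_blue below 0.05 N and linear speed of probe_blue below 0.03 m/s))), for 0.2 s.
2. with that probe put away blade first in the rack, the other one sits in the spring clip, released ((((distance between probe_red and clip_seat below 0.02 m and z of probe_red in the frame of clip_seat below 0.006 m and angle between the x axis of probe_red and the x axis of clip, either way round below 0.2 rad and contact force between the fingers and probe_red below 0.05 N and linear speed of probe_red below 0.03 m/s) and (x of probe_blue_tip in the frame of rack between 0.025 and 0.052 m and y of probe_blue_tip in the frame of rack between -0.09 and 0.09 m and z of probe_blue_tip in the frame of rack between 0.03 and 0.056 m and x of probe_blue in the frame of rack between -0.07 and -0.02 m and z of probe_blue in the frame of rack between 0.03 and 0.052 m)) or ((distance between probe_blue and clip_seat below 0.02 m and z of probe_blue in the frame of clip_seat below 0.006 m and angle between the x axis of probe_blue and the x axis of clip, either way round below 0.2 rad and contact force between the fingers and probe_blue below 0.05 N and linear speed of probe_blue below 0.03 m/s) and (x of probe_red_tip in the frame of rack between 0.025 and 0.052 m and y of probe_red_tip in the frame of rack between -0.09 and 0.09 m and z of probe_red_tip in the frame of rack between 0.03 and 0.056 m and x of probe_red in the frame of rack between -0.07 and -0.02 m and z of probe_red in the frame of rack between 0.03 and 0.052 m)))), for 0.2 s.
At the end, for the whole second after the job is handed in: Both probes lie in rack slots blade inward, the blade tip at least 80 mm inside the mouth (home is 100 mm); every find present lies inside the drawer on its floor; the drawer is within 12 mm of shut; all at rest (x of probe_red_tip in the frame of rack between 0.025 and 0.052 m and y of probe_red_tip in the frame of rack between -0.09 and 0.09 m and z of probe_red_tip in the frame of rack between 0.03 and 0.056 m and x of probe_red in the frame of rack between -0.07 and -0.02 m and z of probe_red in the frame of rack between 0.03 and 0.052 m and x of probe_blue_tip in the frame of rack between 0.025 and 0.052 m and y of probe_blue_tip in the frame of rack between -0.09 and 0.09 m and z of probe_blue_tip in the frame of rack between 0.03 and 0.056 m and x of probe_blue in the frame of rack between -0.07 and -0.02 m and z of probe_blue in the frame of rack between 0.03 and 0.052 m and linear speed of each of probe_red, probe_blue, find_bone, find_axe, find_lamp, find_weight below 0.03 m/s and x of find_bone in the frame of drawer_floor between -0.097 and 0.097 m and y of find_bone in the frame of drawer_floor between -0.128 and 0.128 m and z of find_bone in the frame of drawer_floor between -0.01 and 0.045 m and x of find_axe in the frame of drawer_floor between -0.097 and 0.097 m and y of find_axe in the frame of drawer_floor between -0.128 and 0.128 m and z of find_axe in the frame of drawer_floor between -0.01 and 0.045 m and x of find_lamp in the frame of drawer_floor between -0.097 and 0.097 m and y of find_lamp in the frame of drawer_floor between -0.128 and 0.128 m and z of find_lamp in the frame of drawer_floor between -0.01 and 0.045 m and x of find_weight in the frame of drawer_floor between -0.097 and 0.097 m and y of find_weight in the frame of drawer_floor between -0.128 and 0.128 m and z of find_weight in the frame of drawer_floor between -0.01 and 0.045 m and value of joint finds_cab_drawer0 below 0.012 m); the robot touches nothing.
It fails at once if the grey probe is moved by more than 20 mm (distance of probe_grey from where it was at the start of the episode above 0.02 m).
It fails at once if the brush jar is moved by more than 30 mm or knocked over (distance of brush_jar from where it was at the start of the episode above 0.03 m or angle between brush_jar's own z axis and vertical above 0.5 rad).
It fails at once if the sample pot is moved by more than 30 mm or knocked over (distance of sample_pot from where it was at the start of the episode above 0.03 m or angle between sample_pot's own z axis and vertical above 0.5 rad).
Of find_bone, find_axe, find_lamp, find_weight only 1 to 3 are there at a start; the rules pass over those that are not, and their reading is None.
At some moment in a run one of find_bone, find_axe, find_lamp, find_weight may be knocked a few centimetres aside while the robot is not near it.
It also fails if it takes over 210 s, if anything falls off the work surface, if the arm or the gripper's body presses on something with over 40 N, if the wrist force passes 120 N, or if a joint passes its speed limit or range.

## Working session

There is one attempt and no reset: what is moved stays moved. The work goes in short steps, Python scripts to look and compute and a tool call to move; the robot and the scene stay as the last step left them, time stands still between calls to the robot, and variables do not carry over. Pictures are saved under pics/ and viewed, about 12 in all and at most 16, crops included, and the job is handed in when it is done.

Besides the shell and the picture viewer there is one more tool, called after "Emit:" in YAML: its name, and indented under it one key for each argument. send_rows: Moves the arm, as the interface text tells. Its arguments: {"type":"object","properties":{"increments":{"type":"array"},"newtons":{"type":"number"}},"required":["increments"]}

```bash
mkdir -p pics; cat > h.py <<'E'
import numpy as np, cv2
from plant import ctrl, get_image
def shot(name, fn=None):
    d=get_image(name)
    if fn: cv2.imwrite('pics/'+fn, cv2.cvtColor(np.ascontiguousarray(d['image']),cv2.COLOR_RGB2BGR))
    return d
def ray(d,u,v):
    M=np.array(d['cam_to_world']); c=np.array([(u-d['cx'])/d['fx'],-(v-d['cy'])/d['fy'],-1.])
    return M[:3,3], M[:3,:3]@c
def onz(d,u,v,z):
    o,r=ray(d,u,v); return o+r*(z-o[2])/r[2]
def proj(d,p):
    M=np.array(d['cam_to_world']); q=M[:3,:3].T@(np.array(p)-M[:3,3]); return d['cx']-d['fx']*q[0]/q[2], d['cy']+d['fy']*q[1]/q[2]
E
python3 - <<'E'
from h import *
for n in('top','scene'):
    d=shot(n,n+'0.png'); print(n,[k for k in d],d['fx'],d['cx'],d['cy'],np.round(d['cam_to_world'],3).tolist())
s=ctrl.get_state(); print(s)
E
```

```text
top ['image', 'fx', 'fy', 'cx', 'cy', 'cam_to_world'] 481.5895970920756 277.3975516825491 207.86304610705085 [[-0.006, 0.992, -0.124, 0.394], [-1.0, -0.006, -0.0, -0.085], [-0.001, 0.124, 0.992, 1.287], [0.0, 0.0, 0.0, 1.0]]
scene ['image', 'fx', 'fy', 'cx', 'cy', 'cam_to_world'] 429.3194652348404 285.93397018255746 210.758680130024 [[-0.148, -0.675, 0.723, 1.45], [0.989, -0.086, 0.122, 0.064], [-0.02, 0.733, 0.68, 0.951], [0.0, 0.0, 0.0, 1.0]]
{'time_s': 0.1, 'joint_pos': array([-8.91176931e+01,  1.79532236e+01,  8.58455144e+01,  8.41283449e-04,
        7.62602875e+01, -1.28000154e+01]), 'qvel': array([-0.10370778, -0.04317463, -0.25637313, -0.00635573, -0.07920625,
       -0.04107763]), 'tau': array([ 3.53115895e-03, -4.02803564e+01, -2.52644527e+01,  6.96007605e-02,
        3.42516694e-02, -6.39876862e-05]), 'tool_pos': array([ 0.12417007, -0.50990579,  0.23827243]), 'tool_rot': array([[ 9.71622973e-01,  2.36534982e-01, -1.60214328e-06],
       [ 2.36534858e-01, -9.71622457e-01,  1.03028887e-03],
       [ 2.42142682e-04, -1.00143130e-03, -9.99999469e-01]]), 'ft_force': array([0.148324  , 0.11310308, 0.62582962]), 'wrist_torque': array([-0.05769466,  0.01472554,  0.01404133]), 'grip_width': 1.000356374819339}
```

View pics/top0.png

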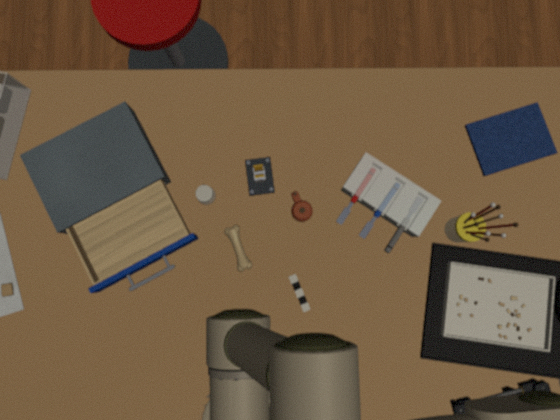

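View pics/scene0.png

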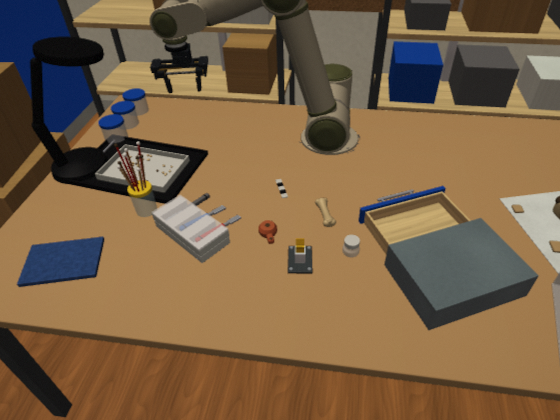

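Top view: drawer at upper left (front bar ~(145,265)), pot (204,194), bone (238,248), clip (260,176), lamp (301,208), rack centre (391,195) with red left, blue middle, grey right, and the jar at (470,227). So the finds are the bone and the lamp. Next I'll measure by colour.

```bash
cat > m.py <<'E'
from h import *
d=shot('top'); im=np.ascontiguousarray(d['image']); hsv=cv2.cvtColor(im,cv2.COLOR_RGB2HSV); H,S,V=[hsv[...,i].astype(int) for i in range(3)]
def comps(mask,box,z,name,mina=12):
    u0,v0,u1,v1=box; m=np.zeros(mask.shape,np.uint8); m[v0:v1,u0:u1]=mask[v0:v1,u0:u1]
    n,l,st,c=cv2.connectedComponentsWithStats(m)
    for i in range(1,n):
        if st[i,4]<mina: continue
        ys,xs=np.where(l==i); P=np.array([onz(d,x,y,z)[:2] for x,y in zip(xs,ys)])
        mu=P.mean(0); w,E=np.linalg.eigh(np.cov(P.T)); e=E[:,1]; t=(P-mu)@e; s=(P-mu)@E[:,0]
        (rc,rs,ra)=cv2.minAreaRect((P*1000).astype(np.float32))
        print(name,st[i].tolist(),'c',mu.round(4),'yaw',round(np.degrees(np.arctan2(e[1],e[0])),1),'ext',t.min().round(3),t.max().round(3),s.min().round(3),s.max().round(3),'rect',np.round(rc,1),np.round(rs,1),round(ra,1))
comps((S<50)&(V>120),(335,145,450,245),.063,'rack')
red=((H<8)|(H>172))&(S>80)
comps(red,(335,145,400,235),.037,'redprobe')
comps((H>95)&(H<125)&(S>50),(340,170,410,245),.037,'blueprobe')
comps(red&(S>130),(285,185,320,225),.02,'lamp')
comps((H>18)&(H<35)&(S>100)&(V>150),(245,155,275,195),.076,'jaws',3)
comps((V<85),(240,150,280,200),.008,'base')
comps((S<95)&(V>110),(220,220,258,275),.015,'bone')
comps((S<60)&(V>100),(190,180,220,210),.05,'pot')
comps((H>105)&(H<130)&(S>150),(80,225,205,300),.073,'front')
b=im[145:275,220:450]; cv2.imwrite('pics/c1.png',cv2.cvtColor(cv2.resize(b,None,fx=3.4,fy=3.4,interpolation=cv2.INTER_CUBIC),cv2.COLOR_RGB2BGR))
E
python3 m.py
```

```text
rack [343, 153, 98, 83, 3597] c [ 0.5809 -0.3814] yaw 55.3 ext -0.111 0.119 -0.055 0.059 rect [ 581.2 -376.9] [230.1 113.6] 55.9
redprobe [351, 195, 8, 8, 45] c [ 0.5744 -0.2861] yaw 143.7 ext -0.011 0.011 -0.008 0.008 rect [ 574.4 -286.7] [15.2 21.4] 62.7
blueprobe [374, 210, 8, 7, 39] c [ 0.5351 -0.3449] yaw 133.4 ext -0.009 0.01 -0.008 0.007 rect [ 535.3 -344.2] [14.6 18.8] 44.1
base [245, 157, 30, 39, 707] c [ 0.6383 -0.0364] yaw -173.1 ext -0.052 0.047 -0.035 0.034 rect [641.1 -35.9] [99.  69.2] 6.9
bone [226, 226, 25, 45, 310] c [0.4493 0.0196] yaw -161.2 ext -0.056 0.058 -0.017 0.016 rect [448.1  19. ] [114.2  33.4] 19.2
pot [196, 185, 19, 19, 264] c [0.5874 0.1047] yaw 51.7 ext -0.025 0.025 -0.022 0.023 rect [586.7 104.8] [49.3 44.2] 63.0
front [90, 234, 107, 58, 660] c [0.4086 0.2536] yaw 118.0 ext -0.147 0.145 -0.008 0.008 rect [408.6 252.6] [ 15.6 292.3] 28.1
```

View pics/c1.png

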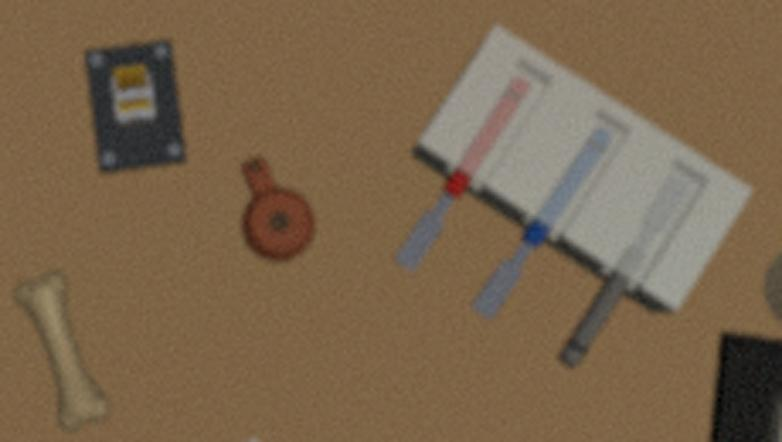

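```bash
cat >> h.py <<'E'
from scipy.spatial.transform import Rotation as Rn
def rel(x,y,z,yaw):
    "travel, dr for a tool-down pose, tool x at yaw (deg)"
    s=ctrl.get_state(); R=np.array(s['tool_rot']); p=np.array(s['tool_pos'])
    a=np.radians(yaw); c,q=np.cos(a),np.sin(a)
    T=np.array([[c,q,0],[q,-c,0],[0,0,-1.]])
    w=Rn.from_matrix(R.T@T).as_rotvec(); t=R.T@(np.array([x,y,z])-p)
    print('travel',t.round(4).tolist(),'dr',w.round(3).tolist(),'rows>=',int(np.ceil(max(np.linalg.norm(t)/.05,np.degrees(np.linalg.norm(w))/8.59))))
E
python3 -c "
from h import *
rel(.545,-.268,.2,145.7)"
```

```text
travel [0.4661, -0.1355, 0.0385] dr [-0.0, -0.001, -2.304] rows>= 16
```

Emit:
send_rows:
  increments:
    - {"travel": [0.466,-0.136,0.038],"dr": [0,0,-2.3],"claw": 0.4}
    - {"travel": [0.466,-0.136,0.038],"dr": [0,0,-2.3],"claw": 0.4}
    - {"travel": [0.466,-0.136,0.038],"dr": [0,0,-2.3],"claw": 0.4}
    - {"travel": [0.466,-0.136,0.038],"dr": [0,0,-2.3],"claw": 0.4}
    - {"travel": [0.466,-0.136,0.038],"dr": [0,0,-2.3],"claw": 0.4}
    - {"travel": [0.466,-0.136,0.038],"dr": [0,0,-2.3],"claw": 0.4}
    - {"travel": [0.466,-0.136,0.038],"dr": [0,0,-2.3],"claw": 0.4}
    - {"travel": [0.466,-0.136,0.038],"dr": [0,0,-2.3],"claw": 0.4}
    - {"travel": [0.466,-0.136,0.038],"dr": [0,0,-2.3],"claw": 0.4}
    - {"travel": [0.466,-0.136,0.038],"dr": [0,0,-2.3],"claw": 0.4}
    - {"travel": [0.466,-0.136,0.038],"dr": [0,0,-2.3],"claw": 0.4}
    - {"travel": [0.466,-0.136,0.038],"dr": [0,0,-2.3],"claw": 0.4}
    - {"travel": [0.466,-0.136,0.038],"dr": [0,0,-2.3],"claw": 0.4}
    - {"travel": [0.466,-0.136,0.038],"dr": [0,0,-2.3],"claw": 0.4}
    - {"travel": [0.466,-0.136,0.038],"dr": [0,0,-2.3],"claw": 0.4}
    - {"travel": [0.466,-0.136,0.038],"dr": [0,0,-2.3],"claw": 0.4}
    - {"travel": [0.466,-0.136,0.038],"dr": [0,0,-2.3],"claw": 0.4}
    - {"travel": [0.466,-0.136,0.038],"dr": [0,0,-2.3],"claw": 0.4}
    - {"travel": [0.466,-0.136,0.038],"dr": [0,0,-2.3],"claw": 0.4}

```text
time_s: 2.05
tool_pos: [0.5447, -0.2675, 0.2004]
tool_rot: [[-0.823, 0.568, -0.0], [0.568, 0.823, 0.001], [0.001, 0.001, -1.0]]
ft_force: [-0.5, -0.2, -0.6]
grip_width: 0.402
```

```bash
python3 - <<'E'
from h import *
d=shot('wrist','w1.png'); s=ctrl.get_state(); print(s['tool_pos'],s['joint_pos'].round(1),d['fx'],d['cx'],d['cy'],np.round(d['cam_to_world'],3).tolist())
rel(.545,-.268,.2,145.7)
for p in [(.575,-.290,.056),(.5356,-.348,.056),(.545,-.268,.037)]: print(proj(d,p))
E
```

```text
[ 0.54474995 -0.2675171   0.20047229] [-37.2  30.   73.9   0.   76.2 -92.6] 316.82462011628036 278.7740946133165 209.59166641120447 [[0.568, -0.789, -0.235, 0.484], [0.823, 0.545, 0.159, -0.227], [0.002, -0.284, 0.959, 0.348], [0.0, 0.0, 0.0, 1.0]]
travel [-0.0005, -0.0003, 0.0005] dr [0.001, -0.001, -0.005] rows>= 1
(np.float64(277.9106143673018), np.float64(233.19360580382198))
(np.float64(206.64355331697112), np.float64(233.74237985359423))
(np.float64(278.94693467928784), np.float64(191.90427655611822))
```

View pics/w1.png

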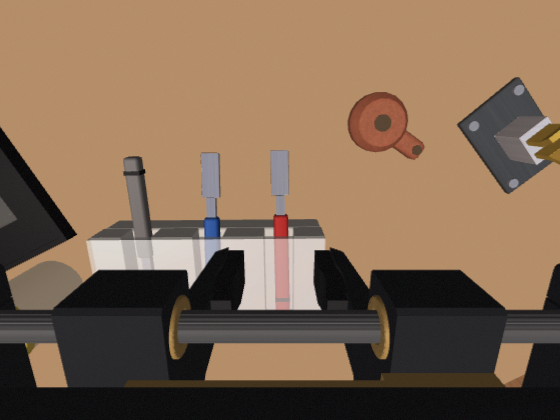

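Wrist view: red blade tip (280,151), blade/shank step at v=194, handle from v=214. The blue tip is at (211,153), the lamp at (378,122) with its spout toward (416,150), and the clip saddle near (525,140). I'll convert these.

```bash
python3 - <<'E'
from h import *
im=cv2.imread('pics/w1.png'); 
d=shot('wrist'); im=np.ascontiguousarray(d['image']); hsv=cv2.cvtColor(im,cv2.COLOR_RGB2HSV).astype(int)
H,S,V=[hsv[...,i] for i in range(3)]
def pr(n,u,v,z): p=onz(d,u,v,z); print(n,(round(float(u),1),v),p.round(4)); return p
wood=(S>70)&(H>5)&(H<25)
for n,u0,u1 in(('red',262,298),('blue',195,228)):
    C=[]
    for v in range(140,220,1):
        xs=np.where(~wood[v,u0:u1])[0]
        if len(xs): C.append((v,u0+xs.min(),u0+xs.max()))
    w=[c[2]-c[1]+1 for c in C]; print(n,C[0],[ (c[0],x) for c,x in zip(C,w)][::6])
    bl=[c for c,x in zip(C,w) if x>15 and c[0]<192]
    a=pr(n+' tip',np.mean([c[1]+c[2] for c in bl[:5]])/2,C[0][0],.040)
    b=pr(n+' bladeend',np.mean([c[1]+c[2] for c in bl[-5:]])/2,bl[-1][0],.040)
    print('len',np.linalg.norm(a-b),'yaw tip dir',np.degrees(np.arctan2(a[1]-b[1],a[0]-b[0])))
# rack top front edge
white=((S<40)&(V>150)).astype(np.uint8)
# clip base corners
m=((V<90)).astype(np.uint8); m[:,:455]=0; m[200:]=0
n,l,st,c=cv2.connectedComponentsWithStats(m); i=1+np.argmax(st[1:,4]); print('base',st[i])
hull=cv2.convexHull(np.argwhere(l==i)[:,::-1].astype(np.int32)); ap=cv2.approxPolyDP(hull,6,True)[:,0]
for u,v in ap: pr('corner',u,int(v),.008)
red=(((H<9)|(H>172))&(S>130)).astype(np.uint8); red[:, :330]=0; red[:,450:]=0; red[200:]=0
n,l,st,c=cv2.connectedComponentsWithStats(red); i=1+np.argmax(st[1:,4]); print('lamp',st[i]); pr('lampmean',*c[i],.02)
b=im[60:210,440:560]; cv2.imwrite('pics/c2.png',cv2.cvtColor(cv2.resize(b,None,fx=4,fy=4,interpolation=cv2.INTER_CUBIC),cv2.COLOR_RGB2BGR))
E
```

```text
red (150, np.int64(271), np.int64(287)) [(150, np.int64(17)), (156, np.int64(19)), (162, np.int64(19)), (168, np.int64(18)), (174, np.int64(18)), (180, np.int64(18)), (186, np.int64(18)), (192, np.int64(18)), (198, np.int64(9)), (204, np.int64(9)), (210, np.int64(9)), (216, np.int64(13))]
red tip (278.9, 150) [ 0.5104 -0.2442  0.04  ]
red bladeend (279.5, 191) [ 0.544  -0.2666  0.04  ]
len 0.04041254706947664 yaw tip dir 146.26159363644848
blue (153, np.int64(201), np.int64(218)) [(153, np.int64(18)), (159, np.int64(19)), (165, np.int64(19)), (171, np.int64(19)), (177, np.int64(19)), (183, np.int64(18)), (189, np.int64(18)), (195, np.int64(18)), (201, np.int64(10)), (207, np.int64(11)), (213, np.int64(11)), (219, np.int64(16))]
blue tip (209.7, 153) [ 0.4749 -0.3007  0.04  ]
blue bladeend (210.5, 191) [ 0.5049 -0.3233  0.04  ]
len 0.03756192409594062 yaw tip dir 143.07998530033555
base [ 458   78   94  116 4059]
corner (551.0, 161) [ 0.6887 -0.0121  0.008 ]
corner (508.0, 193) [ 0.6956 -0.0642  0.008 ]
corner (458.0, 123) [ 0.5959 -0.0773  0.008 ]
corner (519.0, 78) [ 0.5909 -0.0082  0.008 ]
corner (542.0, 115) [ 0.6379 -0.0024  0.008 ]
lamp [ 349   93   75   66 2840]
lampmean (381.4, np.float64(124.7669014084507)) [ 0.5499 -0.1466  0.02  ]
```

View pics/c2.png

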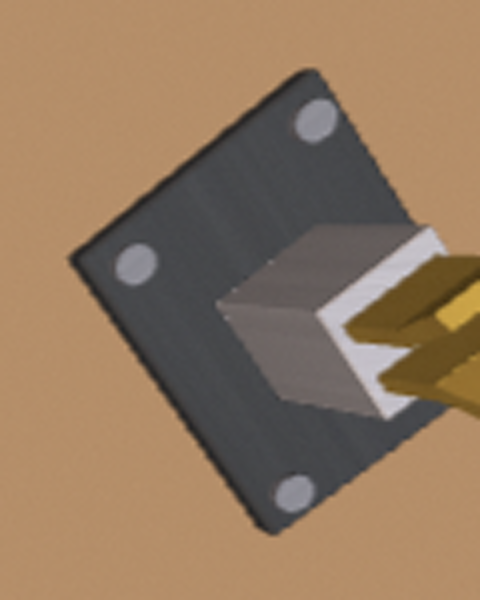

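```bash
python3 -c "
from h import *
rel(.5377,-.2628,.020,146)"
```

```text
travel [0.0084, -0.0003, 0.1805] dr [0.001, -0.001, -0.01] rows>= 4
```

Emit:
send_rows:
  increments:
    - {"travel": [0.008,0,0.05],"dr": [0,0,-0.01],"claw": 0.4}
    - {"travel": [0.008,0,0.09],"dr": [0,0,-0.01],"claw": 0.4}
    - {"travel": [0.008,0,0.12],"dr": [0,0,-0.01],"claw": 0.4}
    - {"travel": [0.008,0,0.15],"dr": [0,0,-0.01],"claw": 0.4}
    - {"travel": [0.008,0,0.17],"dr": [0,0,-0.01],"claw": 0.4}
    - {"travel": [0.008,0,0.18],"dr": [0,0,-0.01],"claw": 0.4}
    - {"travel": [0.008,0,0.18],"dr": [0,0,-0.01],"claw": 0.4}
    - {"travel": [0.008,0,0.18],"dr": [0,0,-0.01],"claw": 0.1}
    - {"travel": [0.008,0,0.18],"dr": [0,0,-0.01],"claw": 0.1}
    - {"travel": [0.008,0,0.18],"dr": [0,0,-0.01],"claw": 0.1}
    - {"travel": [0.008,0,0.18],"dr": [0,0,-0.01],"claw": 0.1}
    - {"travel": [0.008,0,0.18],"dr": [0,0,-0.01],"claw": 0.1}
  newtons: 50

```text
time_s: 3.35
tool_pos: [0.5386, -0.2632, 0.0213]
tool_rot: [[-0.829, 0.559, 0.001], [0.559, 0.829, -0.0], [-0.001, 0.001, -1.0]]
ft_force: [-0.9, -0.7, 4.6]
grip_width: 0.191
```

Emit:
send_rows:
  increments:
    - {"travel": [0,0,-0.003],"dr": [0,0,0],"claw": 0}
    - {"travel": [0.02,0,-0.003],"dr": [0,0,0],"claw": 0}
    - {"travel": [0.04,0,-0.003],"dr": [0,0,0],"claw": 0}
    - {"travel": [0.06,0,-0.003],"dr": [0,0,0],"claw": 0}
    - {"travel": [0.08,0,-0.003],"dr": [0,0,0],"claw": 0}
    - {"travel": [0.1,0,-0.003],"dr": [0,0,0],"claw": 0}
    - {"travel": [0.12,0,-0.003],"dr": [0,0,0],"claw": 0}
    - {"travel": [0.135,0,-0.003],"dr": [0,0,0],"claw": 0}
    - {"travel": [0.135,0,-0.02],"dr": [0,0,0],"claw": 0}
    - {"travel": [0.135,0,-0.06],"dr": [0,0,0],"claw": 0}
    - {"travel": [0.135,0,-0.1],"dr": [0,0,0],"claw": 0}
    - {"travel": [0.135,0,-0.12],"dr": [0,0,0],"claw": 0}
    - {"travel": [0.135,0,-0.12],"dr": [0,0,0],"claw": 0}
  newtons: 55

```text
time_s: 4.65
tool_pos: [0.4274, -0.1882, 0.1436]
tool_rot: [[-0.829, 0.559, 0.005], [0.559, 0.829, -0.003], [-0.006, 0.0, -1.0]]
ft_force: [-0.3, 0.0, -0.2]
grip_width: 0.194
```

```bash
python3 -c "
from h import *
d=shot('wrist','w2.png')
# clip contact at probe x=+3 -> grip 48 beyond seat along yaw 97
a=np.radians(97); p=np.array([.642,-.036])+.048*np.array([np.cos(a),np.sin(a)]); print(p)
rel(p[0],p[1],.12,97)"
```

```text
[0.63615027 0.01164222]
travel [-0.0621, 0.2824, 0.022] dr [0.002, 0.002, 0.855] rows>= 6
```

View pics/w2.png

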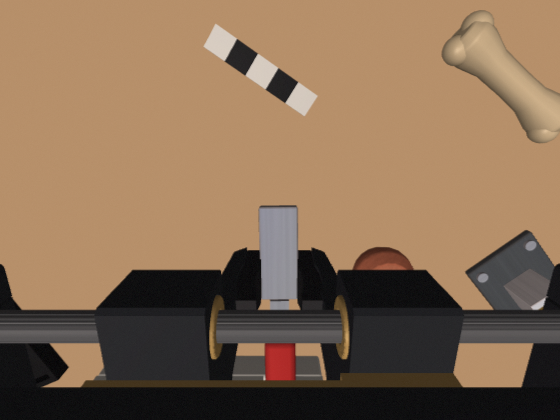

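```bash
python3 - <<'E'
from h import *
d=dict(fx=316.8246,fy=316.8246,cx=278.774,cy=209.5917,cam_to_world=None)
# pose of w1 reconstructed at 3 decimals; same hand-eye via current wrist frame
s=ctrl.get_state(); w=get_image('wrist'); 
T=np.eye(4);T[:3,:3]=s['tool_rot'];T[:3,3]=s['tool_pos']
he=np.linalg.inv(T)@np.array(w['cam_to_world'])
a=np.arctan2(.568,-.823);c,q=np.cos(a),np.sin(a)
T1=np.eye(4);T1[:3,:3]=[[c,q,0],[q,-c,0],[0,0,-1]];T1[:3,3]=[.54475,-.26752,.20047]
d['cam_to_world']=T1@he; print(d['cam_to_world'].round(3).tolist(), w['fy'])
for u,v,z in [(317,313,.045),(387,418,.045),(430,228,.045),(217,302,.008),(75,258,.008),(310,70,.008),(345,328,.076),(380,380,.076)]:
    print(u,v,z,onz(d,440+u/4,60+v/4,z).round(4))
E
```

```text
[[0.568, -0.789, -0.235, 0.484], [0.823, 0.545, 0.16, -0.227], [0.002, -0.285, 0.959, 0.348], [0.0, 0.0, 0.0, 1.0]] 316.82462011628036
317 313 0.045 [ 0.629  -0.0525  0.045 ]
387 418 0.045 [ 0.6618 -0.0483  0.045 ]
430 228 0.045 [ 0.6257 -0.0237  0.045 ]
217 302 0.008 [ 0.6291 -0.0518  0.008 ]
75 258 0.008 [ 0.5977 -0.0776  0.008 ]
310 70 0.008 [ 0.5896 -0.0096  0.008 ]
345 328 0.076 [ 0.6205 -0.0667  0.076 ]
380 380 0.076 [ 0.635  -0.0647  0.076 ]
```

Emit:
send_rows:
  increments:
    - {"travel": [-0.01,0.05,0],"dr": [0,0,0.14],"claw": 0}
    - {"travel": [-0.02,0.09,0],"dr": [0,0,0.28],"claw": 0}
    - {"travel": [-0.03,0.13,0],"dr": [0,0,0.42],"claw": 0}
    - {"travel": [-0.04,0.17,0.005],"dr": [0,0,0.56],"claw": 0}
    - {"travel": [-0.05,0.21,0.01],"dr": [0,0,0.7],"claw": 0}
    - {"travel": [-0.06,0.25,0.015],"dr": [0,0,0.8],"claw": 0}
    - {"travel": [-0.062,0.28,0.02],"dr": [0,0,0.855],"claw": 0}
    - {"travel": [-0.062,0.282,0.022],"dr": [0,0,0.855],"claw": 0}
    - {"travel": [-0.062,0.282,0.022],"dr": [0,0,0.855],"claw": 0}
    - {"travel": [-0.062,0.282,0.022],"dr": [0,0,0.855],"claw": 0}

```text
time_s: 5.75
tool_pos: [0.6346, 0.0109, 0.118]
tool_rot: [[-0.122, 0.993, -0.001], [0.993, 0.122, 0.0], [0.001, -0.001, -1.0]]
ft_force: [0.4, 0.2, -1.1]
grip_width: 0.191
```

Emit:
send_rows:
  increments:
    - {"travel": [0,0.003,0.02],"dr": [0,0,0],"claw": 0}
    - {"travel": [0,0.003,0.04],"dr": [0,0,0],"claw": 0}
    - {"travel": [0,0.003,0.048],"dr": [0,0,0],"claw": 0}
    - {"travel": [0,0.003,0.052],"dr": [0,0,0],"claw": 0}
    - {"travel": [0,0.003,0.056],"dr": [0,0,0],"claw": 0}
    - {"travel": [0,0.003,0.056],"dr": [0,0,0],"claw": 0}
  newtons: 60

```text
time_s: 6.35
tool_pos: [0.6375, 0.011, 0.0623]
tool_rot: [[-0.122, 0.993, -0.001], [0.993, 0.122, 0.0], [0.0, -0.001, -1.0]]
ft_force: [-0.3, -0.2, -0.8]
grip_width: 0.191
```

Not in contact yet; I'll keep going down.

Emit:
send_rows:
  increments:
    - {"travel": [0,0,0.005],"dr": [0,0,0],"claw": 0}
    - {"travel": [0,0,0.01],"dr": [0,0,0],"claw": 0}
    - {"travel": [0,0,0.015],"dr": [0,0,0],"claw": 0}
    - {"travel": [0,0,0.02],"dr": [0,0,0],"claw": 0}
    - {"travel": [0,0,0.024],"dr": [0,0,0],"claw": 0}
    - {"travel": [0,0,0.026],"dr": [0,0,0],"claw": 0}
    - {"travel": [0,0,0.026],"dr": [0,0,0],"claw": 0}
    - {"travel": [0,0,0.026],"dr": [0,0,0],"claw": 0}

```text
time_s: 7.15
tool_pos: [0.6377, 0.0111, 0.037]
tool_rot: [[-0.122, 0.993, -0.0], [0.993, 0.122, 0.0], [0.0, -0.0, -1.0]]
ft_force: [-4.5, 0.6, 8.1]
grip_width: 0.191
```

```bash
python3 - <<'E'
from h import *
d=shot('scene'); t=shot('top'); w=shot('wrist')
a=d['image'][215:285,240:370]; b=t['image'][140:210,200:330]
f=lambda x:cv2.resize(np.ascontiguousarray(x),None,fx=4,fy=4,interpolation=cv2.INTER_CUBIC)
cv2.imwrite('pics/c3.png',cv2.cvtColor(np.vstack([f(a),f(b)]),cv2.COLOR_RGB2BGR))
print(proj(d,(.6435,-.036,.052)),proj(t,(.6435,-.036,.052)))
E
```

```text
(np.float64(299.7500890602615), np.float64(248.1556600243051)) (np.float64(258.6966151307323), np.float64(171.81231734664203))
```

View pics/c3.png

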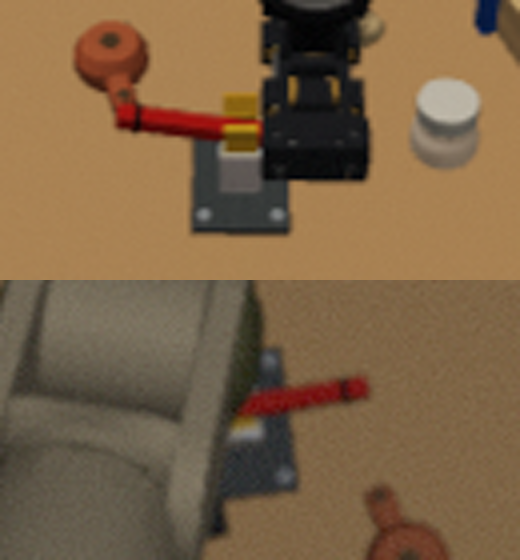

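Emit:
send_rows:
  increments:
    - {"travel": [0,0,0.003],"dr": [0,0,0],"claw": 0}
    - {"travel": [0,0,0.003],"dr": [0,0,0],"claw": 0}

```text
time_s: 7.5
tool_pos: [0.638, 0.0112, 0.0355]
tool_rot: [[-0.122, 0.993, 0.001], [0.993, 0.122, -0.0], [-0.0, 0.001, -1.0]]
ft_force: [-7.2, 2.0, 14.6]
grip_width: 0.187
```

Emit:
send_rows:
  increments:
    - {"travel": [0,0,0],"dr": [0,0,0],"claw": 0.45}
    - {"travel": [0,0,0],"dr": [0,0,0],"claw": 0.45}
    - {"travel": [0,0,0],"dr": [0,0,0],"claw": 0.45}
    - {"travel": [0,0,0],"dr": [0,0,0],"claw": 0.45}
    - {"travel": [0,0,-0.04],"dr": [0,0,0],"claw": 0.45}
    - {"travel": [0,0,-0.08],"dr": [0,0,0],"claw": 0.45}
    - {"travel": [-0.03,0,-0.12],"dr": [0,0,0],"claw": 0.45}
    - {"travel": [-0.06,0,-0.15],"dr": [0,0,0],"claw": 0.45}
    - {"travel": [-0.06,0,-0.165],"dr": [0,0,0],"claw": 0.45}
    - {"travel": [-0.06,0,-0.165],"dr": [0,0,0],"claw": 0.45}

```text
time_s: 8.5
tool_pos: [0.6459, -0.0491, 0.2025]
tool_rot: [[-0.121, 0.993, 0.005], [0.993, 0.121, -0.001], [-0.002, 0.005, -1.0]]
ft_force: [0.8, 0.8, -1.2]
grip_width: 0.449
```

```bash
python3 - <<'E'
from h import *
d=shot('scene'); w=shot('wrist'); s=ctrl.get_state(); print(s['tool_pos'],s['ft_force'])
f=lambda x,k:cv2.resize(np.ascontiguousarray(x),None,fx=k,fy=k,interpolation=cv2.INTER_CUBIC)
a=f(d['image'][215:285,240:380],4)
cv2.imwrite('pics/c4.png',cv2.cvtColor(np.vstack([a,w['image'][:300]]),cv2.COLOR_RGB2BGR))
E
```

```text
[ 0.64484623 -0.04790498  0.19938852] [-0.04093872 -0.16724854 -0.0649724 ]
```

View pics/c4.png

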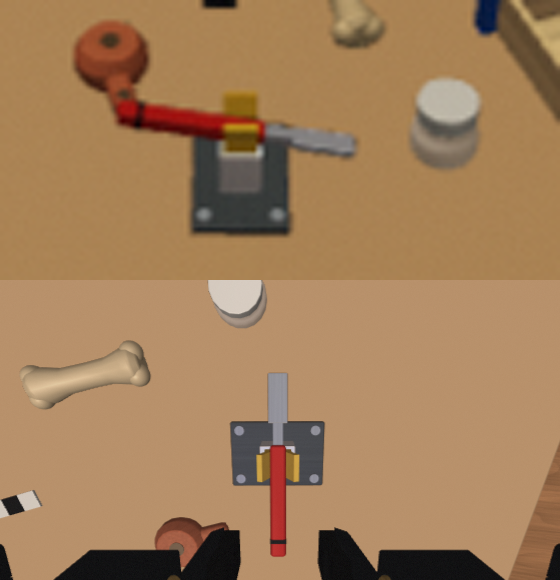

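```bash
cat >> h.py <<'E'
def tri(obs):
    A=[];b=[]
    for d,u,v in obs:
        o,r=ray(d,u,v); r=r/np.linalg.norm(r); P=np.eye(3)-np.outer(r,r); A.append(P); b.append(P@o)
    return np.linalg.lstsq(np.vstack(A),np.hstack(b),rcond=None)[0]
E
python3 - <<'E'
from h import *
d=shot('scene'); w=shot('wrist')
tip=tri([(d,240+353/4,215+146/4),(w,278,374-280)]); he=tri([(d,240+118/4,215+113/4),(w,278,554-280)]); mid=tri([(d,240+264/4,215+131/4),(w,278,446-280)])
print(tip,he,mid,np.linalg.norm(tip-he))
c=np.array([.6435,-.036,.052]);u=np.array([-.122,.9925,0])
for k in(-.082,0.023,.088): print(proj(d,c+k*u),proj(w,c+k*u))
E
```

```text
[0.63225437 0.04364854 0.03701873] [ 0.65271688 -0.12038843  0.07088804] [ 0.64015695 -0.01941061  0.05265464] 0.16874233144858755
(np.float64(270.6251148973942), np.float64(247.99031175652553)) (np.float64(279.4156164998162), np.float64(262.0052418823881))
(np.float64(307.9425658409204), np.float64(248.20217034348792)) (np.float64(279.5363692058297), np.float64(158.54263646795962))
(np.float64(331.1506039822544), np.float64(248.33392698930578)) (np.float64(279.6241913354239), np.float64(83.29540896614697))
```

```bash
python3 -c "
from h import *
rel(.6495,-.086,.08,97)"
```

```text
travel [-0.0388, 0.0003, 0.1188] dr [-0.002, -0.001, 0.001] rows>= 3
```

Emit:
send_rows:
  increments:
    - {"travel": [-0.039,0,0.03],"dr": [0,0,0],"claw": 0}
    - {"travel": [-0.039,0,0.06],"dr": [0,0,0],"claw": 0}
    - {"travel": [-0.039,0,0.09],"dr": [0,0,0],"claw": 0}
    - {"travel": [-0.039,0,0.11],"dr": [0,0,0],"claw": 0}
    - {"travel": [-0.039,0,0.119],"dr": [0,0,0],"claw": 0}
    - {"travel": [-0.039,0,0.125],"dr": [0,0,0],"claw": 0}
    - {"travel": [-0.039,0,0.13],"dr": [0,0,0],"claw": 0}
    - {"travel": [-0.039,0,0.135],"dr": [0,0,0],"claw": 0}
    - {"travel": [-0.039,0,0.139],"dr": [0,0,0],"claw": 0}
    - {"travel": [-0.039,0,0.141],"dr": [0,0,0],"claw": 0}
    - {"travel": [-0.039,0,0.141],"dr": [0,0,0],"claw": 0}

```text
time_s: 9.8
tool_pos: [0.6493, -0.0863, 0.0578]
tool_rot: [[-0.123, 0.992, -0.002], [0.992, 0.123, 0.0], [0.001, -0.002, -1.0]]
ft_force: [0.5, -0.9, -0.6]
grip_width: 0.008
```

Emit:
send_rows:
  increments:
    - {"travel": [0,0,-0.04],"dr": [0,0,0],"claw": 0.45}
    - {"travel": [0.02,0,-0.08],"dr": [0,0,0],"claw": 0.45}
    - {"travel": [0.04,0,-0.12],"dr": [0,0,0],"claw": 0.45}
    - {"travel": [0.04,0,-0.142],"dr": [0,0,0],"claw": 0.45}
    - {"travel": [0.04,0,-0.142],"dr": [0,0,0],"claw": 0.45}
    - {"travel": [0.04,0,-0.142],"dr": [0,0,0],"claw": 0.45}

```text
time_s: 10.4
tool_pos: [0.6444, -0.0467, 0.1992]
tool_rot: [[-0.122, 0.992, -0.002], [0.992, 0.122, 0.001], [0.001, -0.002, -1.0]]
ft_force: [-0.0, 0.4, -1.3]
grip_width: 0.45
```

```bash
cat > clipm.py <<'E'
import sys
from h import *
col=sys.argv[1]; d=shot('scene'); w=shot('wrist','wc.png')
def handle(im,box):
    h=cv2.cvtColor(np.ascontiguousarray(im),cv2.COLOR_RGB2HSV).astype(int); H,S,V=[h[...,i] for i in range(3)]
    m=((((H<5)|(H>174))&(S>170)) if col=='red' else ((H>100)&(H<128)&(S>110))).astype(np.uint8)
    M=np.zeros_like(m); u0,v0,u1,v1=box; M[v0:v1,u0:u1]=m[v0:v1,u0:u1]
    n,l,st,c=cv2.connectedComponentsWithStats(M); 
    keep=[i for i in range(1,n) if st[i,4]>8]; ys,xs=np.where(np.isin(l,keep)); return xs,ys
xs,ys=handle(d['image'],(262,225,312,262)); vx,vy,x0,y0=cv2.fitLine(np.c_[xs,ys].astype(np.float32),2,0,.01,.01).ravel(); print('scene x',xs.min(),xs.max(),'slope',vy/vx)
L=lambda u:y0+(u-x0)*vy/vx
a=(d,xs.min()-.5,L(xs.min())); b=(d,xs.max()+.5,L(xs.max()))
xs,ys=handle(w['image'],(240,130,320,300)); m0=xs[ys<ys.min()+6].mean(); m1=xs[ys>ys.max()-6].mean(); print('wrist',ys.min(),ys.max(),m0,m1)
E_=tri([a,(w,m1,ys.max()+.5)]); F=tri([b,(w,m0,ys.min()-.5)])
u=(F-E_)/np.linalg.norm(F-E_); print('end',E_.round(4),'front',F.round(4),'len(105)',np.linalg.norm(F-E_),'tilt',np.degrees(np.arcsin(u[2])),'yaw',np.degrees(np.arctan2(u[1],u[0])),'origin',(E_+.085*u).round(4))
E
python3 clipm.py red
```

```text
scene x 270 294 slope -0.056790333
wrist 168 269 278.7125 278.94520547945206
end [ 0.6538 -0.1228  0.05  ] front [ 0.6397 -0.0366  0.0456] len(105) 0.08738343315231818 tilt -2.9219348710677213 yaw 99.3004600371049 origin [ 0.6401 -0.039   0.0457]
```

```bash
python3 -c "
from h import *
rel(.648,-.076,.036,97)"
```

```text
travel [-0.0297, 0.0011, 0.1619] dr [-0.004, -0.002, 0.0] rows>= 4
```

Emit:
send_rows:
  increments:
    - {"travel": [-0.03,0.001,0.04],"dr": [0,0,0],"claw": 0.42}
    - {"travel": [-0.03,0.001,0.08],"dr": [0,0,0],"claw": 0.42}
    - {"travel": [-0.03,0.001,0.12],"dr": [0,0,0],"claw": 0.42}
    - {"travel": [-0.03,0.001,0.145],"dr": [0,0,0],"claw": 0.42}
    - {"travel": [-0.03,0.001,0.158],"dr": [0,0,0],"claw": 0.42}
    - {"travel": [-0.03,0.001,0.162],"dr": [0,0,0],"claw": 0.42}
    - {"travel": [-0.03,0.001,0.162],"dr": [0,0,0],"claw": 0.42}
    - {"travel": [-0.03,0.001,0.162],"dr": [0,0,0],"claw": 0}
    - {"travel": [-0.03,0.001,0.162],"dr": [0,0,0],"claw": 0}
    - {"travel": [-0.03,0.001,0.162],"dr": [0,0,0],"claw": 0}
    - {"travel": [-0.03,0.001,0.162],"dr": [0,0,0],"claw": 0}
    - {"travel": [-0.03,0.001,0.162],"dr": [0,0,0],"claw": 0}
  newtons: 60

```text
time_s: 11.7
tool_pos: [0.6483, -0.0764, 0.0366]
tool_rot: [[-0.122, 0.993, -0.003], [0.993, 0.122, 0.001], [0.001, -0.003, -1.0]]
ft_force: [0.3, -0.5, 4.9]
grip_width: 0.163
```

Emit:
send_rows:
  increments:
    - {"travel": [0,0,-0.004],"dr": [0,0,0],"claw": 0}
    - {"travel": [0,0,-0.008],"dr": [0,0,0],"claw": 0}
    - {"travel": [0,0,-0.012],"dr": [0,0,0],"claw": 0}
    - {"travel": [0,0,-0.016],"dr": [0,0,0],"claw": 0}
    - {"travel": [0,0,-0.02],"dr": [0,0,0],"claw": 0}
    - {"travel": [0,0,-0.03],"dr": [0,0,0],"claw": 0}
    - {"travel": [0,0,-0.06],"dr": [0,0,0],"claw": 0}
    - {"travel": [0,0,-0.1],"dr": [0,0,0],"claw": 0}
    - {"travel": [0,0,-0.12],"dr": [0,0,0],"claw": 0}
    - {"travel": [0,0,-0.12],"dr": [0,0,0],"claw": 0}
    - {"travel": [0,0,-0.12],"dr": [0,0,0],"claw": 0}

```text
time_s: 12.8
tool_pos: [0.6485, -0.0764, 0.1562]
tool_rot: [[-0.122, 0.993, -0.004], [0.993, 0.122, 0.001], [0.001, -0.003, -1.0]]
ft_force: [0.1, -0.6, -1.4]
grip_width: 0.162
```

```bash
python3 - <<'E'
from h import *
d=shot('scene'); w=shot('wrist'); s=ctrl.get_state(); print(s['tool_pos'],s['ft_force'])
f=lambda x,k:cv2.resize(np.ascontiguousarray(x),None,fx=k,fy=k,interpolation=cv2.INTER_CUBIC)
a=f(d['image'][180:280,240:380],4)
cv2.imwrite('pics/c5.png',cv2.cvtColor(np.vstack([a,w['image'][100:300]]),cv2.COLOR_RGB2BGR))
E
```

```text
[ 0.64807812 -0.07635098  0.15493194] [ 1.06060305  0.65314875 -0.54514367]
```

View pics/c5.png

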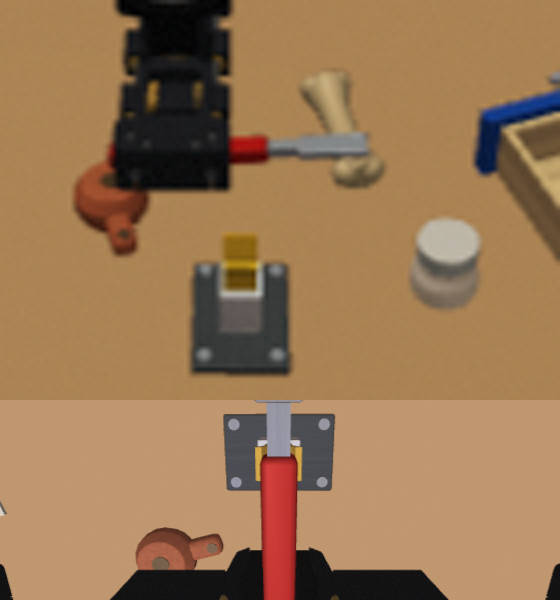

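```bash
python3 - <<'E'
from h import *
d=shot('scene'); w=shot('wrist'); 
h=cv2.cvtColor(np.ascontiguousarray(w['image']),cv2.COLOR_RGB2HSV).astype(int)
col=h[:,268:290,1].mean(1); vs=[v for v in range(0,170) if col[v]<60]; print(vs[:3],vs[-3:])
g=h[130:170,262:296,0]; 
for v in(vs[0],vs[0]-1):
    t=tri([(d,331.9,216.2),(w,278.5,v)]); print(t)
x=[np.where(h[v,250:310,1]<60)[0] for v in vs[3:30:8]]; print([(v.min()+250,v.max()+250) for v in x if len(v)])
s=ctrl.get_state();p=s['tool_pos']; print(p)
rel(.4525,-.206,.15,-34.3)
E
```

```text
[0, 1, 2] [153, 154, 155]
[0.63209712 0.04138088 0.17183461]
[0.6320956  0.04152512 0.17189681]
[(np.int64(252), np.int64(304)), (np.int64(252), np.int64(304)), (np.int64(253), np.int64(303)), (np.int64(253), np.int64(303))]
[ 0.64821325 -0.07638229  0.15513555]
travel [-0.1047, -0.2101, 0.0061] dr [-0.005, 0.005, 2.292] rows>= 16
```

Emit:
send_rows:
  increments:
    - {"travel": [-0.105,-0.21,0.006],"dr": [0,0,2.292],"claw": 0}
    - {"travel": [-0.105,-0.21,0.006],"dr": [0,0,2.292],"claw": 0}
    - {"travel": [-0.105,-0.21,0.006],"dr": [0,0,2.292],"claw": 0}
    - {"travel": [-0.105,-0.21,0.006],"dr": [0,0,2.292],"claw": 0}
    - {"travel": [-0.105,-0.21,0.006],"dr": [0,0,2.292],"claw": 0}
    - {"travel": [-0.105,-0.21,0.006],"dr": [0,0,2.292],"claw": 0}
    - {"travel": [-0.105,-0.21,0.006],"dr": [0,0,2.292],"claw": 0}
    - {"travel": [-0.105,-0.21,0.006],"dr": [0,0,2.292],"claw": 0}
    - {"travel": [-0.105,-0.21,0.006],"dr": [0,0,2.292],"claw": 0}
    - {"travel": [-0.105,-0.21,0.006],"dr": [0,0,2.292],"claw": 0}
    - {"travel": [-0.105,-0.21,0.006],"dr": [0,0,2.292],"claw": 0}
    - {"travel": [-0.105,-0.21,0.006],"dr": [0,0,2.292],"claw": 0}
    - {"travel": [-0.105,-0.21,0.006],"dr": [0,0,2.292],"claw": 0}
    - {"travel": [-0.105,-0.21,0.006],"dr": [0,0,2.292],"claw": 0}
    - {"travel": [-0.105,-0.21,0.006],"dr": [0,0,2.292],"claw": 0}
    - {"travel": [-0.105,-0.21,0.006],"dr": [0,0,2.292],"claw": 0}
    - {"travel": [-0.105,-0.21,0.006],"dr": [0,0,2.292],"claw": 0}
    - {"travel": [-0.105,-0.21,0.006],"dr": [0,0,2.292],"claw": 0}
    - {"travel": [-0.105,-0.21,0.006],"dr": [0,0,2.292],"claw": 0}

```text
time_s: 14.9
tool_pos: [0.4525, -0.2062, 0.1498]
tool_rot: [[0.827, -0.563, -0.006], [-0.563, -0.827, 0.002], [-0.006, 0.002, -1.0]]
ft_force: [0.4, -0.5, -0.2]
grip_width: 0.162
```

```bash
python3 - <<'E'
from h import *
w=shot('wrist','w6.png'); s=ctrl.get_state(); print(s['tool_pos'],s['joint_pos'].round(1),np.degrees(np.arctan2(s['tool_rot'][1,0],s['tool_rot'][0,0])))
rel(.4525,-.206,.0276,-34.3)
for p in [(.575,-.2895,.063),(.5356,-.348,.063)]: print(proj(w,p))
E
```

```text
[ 0.45252673 -0.2061726   0.1498765 ] [-38.   19.9  97.3  -0.1  63.1  86.4] -34.25775883923299
travel [0.0006, -0.0004, 0.1223] dr [0.002, 0.006, 0.001] rows>= 3
(np.float64(277.3611174119927), np.float64(-6.8079720069200675))
(np.float64(387.61546092739053), np.float64(-7.440078302481766))
```

View pics/w6.png

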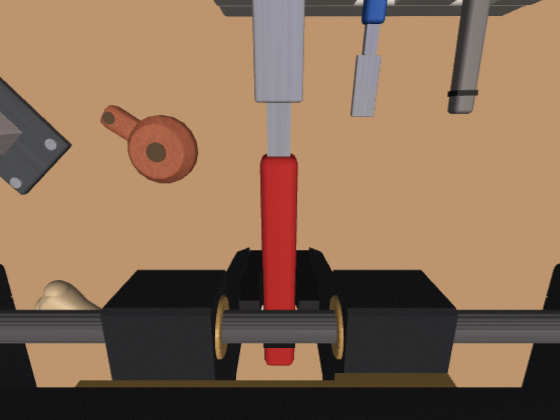

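Emit:
send_rows:
  increments:
    - {"travel": [0,0,0.04],"dr": [0,0.006,0],"claw": 0}
    - {"travel": [0,0,0.08],"dr": [0,0.006,0],"claw": 0}
    - {"travel": [0,0,0.11],"dr": [0,0.006,0],"claw": 0}
    - {"travel": [0,0,0.122],"dr": [0,0.006,0],"claw": 0}
    - {"travel": [0,0,0.122],"dr": [0,0.006,0],"claw": 0}
    - {"travel": [0.015,0,0.122],"dr": [0,0.006,0],"claw": 0}
    - {"travel": [0.03,0,0.122],"dr": [0,0.006,0],"claw": 0}
    - {"travel": [0.045,0,0.122],"dr": [0,0.006,0],"claw": 0}
    - {"travel": [0.055,0,0.122],"dr": [0,0.006,0],"claw": 0}
    - {"travel": [0.055,0,0.122],"dr": [0,0.006,0],"claw": 0}

```text
time_s: 15.95
tool_pos: [0.4987, -0.2381, 0.0294]
tool_rot: [[0.827, -0.563, 0.002], [-0.563, -0.827, -0.004], [0.004, 0.002, -1.0]]
ft_force: [0.2, 0.2, -0.6]
grip_width: 0.167
```

Emit:
send_rows:
  increments:
    - {"travel": [0.015,0,0.001],"dr": [0,0,0],"claw": 0}
    - {"travel": [0.03,0,0.001],"dr": [0,0,0],"claw": 0}
    - {"travel": [0.045,0,0.001],"dr": [0,0,0],"claw": 0}
    - {"travel": [0.055,0,0.001],"dr": [0,0,0],"claw": 0}
    - {"travel": [0.062,0,0.001],"dr": [0,0,0],"claw": 0}
    - {"travel": [0.065,0,0.001],"dr": [0,0,0],"claw": 0}
    - {"travel": [0.065,0,0.001],"dr": [0,0,0],"claw": 0}

```text
time_s: 16.65
tool_pos: [0.5524, -0.2746, 0.029]
tool_rot: [[0.827, -0.563, 0.002], [-0.563, -0.827, -0.004], [0.004, 0.002, -1.0]]
ft_force: [-0.7, 0.8, -0.0]
grip_width: 0.163
```

Emit:
send_rows:
  increments:
    - {"travel": [0.002,0,0],"dr": [0,0,0],"claw": 0}
    - {"travel": [0.004,0,0.001],"dr": [0,0,0],"claw": 0}
    - {"travel": [0.006,0,0.003],"dr": [0,0,0],"claw": 0}
    - {"travel": [0.006,0,0.005],"dr": [0,0,0],"claw": 0}
    - {"travel": [0.006,0,0.006],"dr": [0,0,0],"claw": 0}
    - {"travel": [0.006,0,0.006],"dr": [0,0,0],"claw": 0}

```text
time_s: 17.25
tool_pos: [0.5573, -0.2779, 0.0228]
tool_rot: [[0.827, -0.563, 0.002], [-0.563, -0.827, -0.004], [0.004, 0.002, -1.0]]
ft_force: [0.1, 0.8, 0.1]
grip_width: 0.162
```

Emit:
send_rows:
  increments:
    - {"travel": [0.002,0,0],"dr": [0,0,0],"claw": 0}
    - {"travel": [0.004,0,0],"dr": [0,0,0],"claw": 0}
    - {"travel": [0.005,0,0.001],"dr": [0,0,0],"claw": 0}
    - {"travel": [0.005,0,0.001],"dr": [0,0,0],"claw": 0}

```text
time_s: 17.65
tool_pos: [0.5576, -0.2779, 0.0213]
tool_rot: [[0.827, -0.562, -0.009], [-0.562, -0.827, 0.004], [-0.01, 0.002, -1.0]]
ft_force: [-24.9, 13.9, 15.4]
grip_width: 0.162
```

Emit:
send_rows:
  increments:
    - {"travel": [0,0,0],"dr": [0,0.009,0],"claw": 0.45}
    - {"travel": [0,0,0],"dr": [0,0.009,0],"claw": 0.45}
    - {"travel": [0,0,0],"dr": [0,0.009,0],"claw": 0.45}
    - {"travel": [0,0,0],"dr": [0,0.009,0],"claw": 0.45}
    - {"travel": [0,0,-0.04],"dr": [0,0.009,0],"claw": 0.45}
    - {"travel": [0,0,-0.08],"dr": [0,0.009,0],"claw": 0.45}
    - {"travel": [-0.03,0,-0.12],"dr": [0,0.009,0],"claw": 0.45}
    - {"travel": [-0.08,0,-0.16],"dr": [0,0.009,0],"claw": 0.45}
    - {"travel": [-0.1,0,-0.18],"dr": [0,0.009,0],"claw": 0.45}
    - {"travel": [-0.1,0,-0.18],"dr": [0,0.009,0],"claw": 0.45}
    - {"travel": [-0.1,0,-0.18],"dr": [0,0.009,0],"claw": 0.45}

```text
time_s: 18.75
tool_pos: [0.4769, -0.2226, 0.2028]
tool_rot: [[0.827, -0.562, -0.001], [-0.562, -0.827, -0.003], [0.001, 0.002, -1.0]]
ft_force: [-0.5, -0.4, -0.2]
grip_width: 0.45
```

```bash
python3 - <<'E'
from h import *
w=shot('wrist','w7.png'); s=ctrl.get_state(); print(s['tool_pos'])
E
```

```text
[ 0.47690588 -0.22264715  0.20173538]
```

View pics/w7.png

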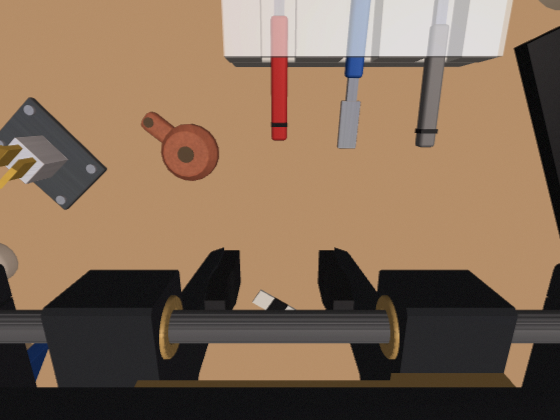

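The red probe is home (handle end at (279,139), level with the grey one at (426,146)). Next is blue, with its blade running from (350,101) to the tip at (347,149).

```bash
python3 - <<'E'
from h import *
w=get_image('wrist'); t=onz(w,347.3,149,.04); b=onz(w,350.7,101,.04); y=np.degrees(np.arctan2(t[1]-b[1],t[0]-b[0])); print(t,b,np.linalg.norm(t-b),y)
u=(b-t)/np.linalg.norm(b-t); g=t+.034*u; print('grip',g,'origin',t+.085*u)
rel(g[0],g[1],.2,y)
E
```

```text
[ 0.47440963 -0.30200987  0.04      ] [ 0.51040947 -0.32701947  0.04      ] 0.04383455647081042 145.2117383400899
grip [ 0.50233268 -0.32140841  0.04      ] origin [ 0.54421725 -0.35050622  0.04      ]
travel [0.0766, 0.0673, 0.0012] dr [-0.004, 0.004, -3.131] rows>= 21
```

Emit:
send_rows:
  increments:
    - {"travel": [0.02,0.02,0],"dr": [0,0,-1.5],"claw": 0.4}
    - {"travel": [0.04,0.04,0],"dr": [0,0,-1.5],"claw": 0.4}
    - {"travel": [0.06,0.06,0],"dr": [0,0,-1.5],"claw": 0.4}
    - {"travel": [0.077,0.067,0],"dr": [0,0,-1.5],"claw": 0.4}
    - {"travel": [0.077,0.067,0],"dr": [0,0,-1.5],"claw": 0.4}
    - {"travel": [0.077,0.067,0],"dr": [0,0,-1.5],"claw": 0.4}
    - {"travel": [0.077,0.067,0],"dr": [0,0,-1.5],"claw": 0.4}
    - {"travel": [0.077,0.067,0],"dr": [0,0,-1.5],"claw": 0.4}
    - {"travel": [0.077,0.067,0],"dr": [0,0,-2.5],"claw": 0.4}
    - {"travel": [0.077,0.067,0],"dr": [0,0,-2.5],"claw": 0.4}
    - {"travel": [0.077,0.067,0],"dr": [0,0,-2.5],"claw": 0.4}
    - {"travel": [0.077,0.067,0],"dr": [0,0,-2.5],"claw": 0.4}
    - {"travel": [0.077,0.067,0],"dr": [0,0,-2.5],"claw": 0.4}
    - {"travel": [0.077,0.067,0],"dr": [0,0,-2.5],"claw": 0.4}
    - {"travel": [0.077,0.067,0],"dr": [0,0,-3.1],"claw": 0.4}
    - {"travel": [0.077,0.067,0],"dr": [0,0,-3.1],"claw": 0.4}
    - {"travel": [0.077,0.067,0],"dr": [0,0,-3.1],"claw": 0.4}
    - {"travel": [0.077,0.067,0],"dr": [0,0,-3.1],"claw": 0.4}
    - {"travel": [0.077,0.067,0],"dr": [0,0,-3.1],"claw": 0.4}
    - {"travel": [0.077,0.067,0],"dr": [0,0,-3.1],"claw": 0.4}

```text
time_s: 20.85
tool_pos: [0.5031, -0.3217, 0.1993]
tool_rot: [[-0.744, 0.669, -0.005], [0.669, 0.744, 0.001], [0.004, -0.002, -1.0]]
ft_force: [-0.9, -1.0, 0.9]
grip_width: 0.396
```

```bash
python3 - <<'E'
from h import *
d=get_image('wrist'); s=ctrl.get_state(); print(s['joint_pos'].round(1))
h=cv2.cvtColor(np.ascontiguousarray(d['image']),cv2.COLOR_RGB2HSV).astype(int); wood=(h[...,1]>70)&(h[...,0]>5)&(h[...,0]<25)
u0=260;C=[]
for v in range(130,215):
    xs=np.where(~wood[v,u0:u0+45])[0]
    if len(xs): C.append((v,(xs.min()+xs.max())/2+u0,xs.max()-xs.min()+1))
print(C[::8])
b=[c for c in C if 15<c[2]<23]; tu=np.mean([c[1] for c in b[:6]]); bu=np.mean([c[1] for c in b[-6:]])
t=onz(d,tu,b[0][0],.04); e=onz(d,bu,b[-1][0],.04); print(t,e,np.linalg.norm(t-e))
u=(e-t)/np.linalg.norm(e-t); y=np.degrees(np.arctan2(-u[1],-u[0])); g=t+.034*u; print(g,y)
rel(g[0],g[1],.02,y)
E
```

```text
[-43.8  28.9  75.7  -0.2  75.6 -92.2]
[(157, np.float64(279.0), np.int64(7)), (165, np.float64(274.5), np.int64(18)), (173, np.float64(275.5), np.int64(18)), (181, np.float64(277.0), np.int64(19)), (189, np.float64(278.0), np.int64(19)), (197, np.float64(279.5), np.int64(18)), (205, np.float64(280.0), np.int64(9)), (213, np.float64(281.0), np.int64(9))]
[ 0.47403791 -0.30234676  0.04      ] [ 0.50816684 -0.32696904  0.04      ] 0.04208373701786773
[ 0.50161112 -0.32223943  0.04      ] 144.19147540225927
travel [-0.0001, -0.0009, 0.1793] dr [-0.002, -0.005, -0.1] rows>= 4
```

Emit:
send_rows:
  increments:
    - {"travel": [0,-0.001,0.05],"dr": [0,0,-0.1],"claw": 0.4}
    - {"travel": [0,-0.001,0.09],"dr": [0,0,-0.1],"claw": 0.4}
    - {"travel": [0,-0.001,0.12],"dr": [0,0,-0.1],"claw": 0.4}
    - {"travel": [0,-0.001,0.15],"dr": [0,0,-0.1],"claw": 0.4}
    - {"travel": [0,-0.001,0.17],"dr": [0,0,-0.1],"claw": 0.4}
    - {"travel": [0,-0.001,0.179],"dr": [0,0,-0.1],"claw": 0.4}
    - {"travel": [0,-0.001,0.179],"dr": [0,-0.004,-0.1],"claw": 0.4}
    - {"travel": [0,-0.001,0.179],"dr": [0,-0.004,-0.1],"claw": 0}
    - {"travel": [0,-0.001,0.179],"dr": [0,-0.004,-0.1],"claw": 0}
    - {"travel": [0,-0.001,0.179],"dr": [0,-0.004,-0.1],"claw": 0}
    - {"travel": [0,-0.001,0.179],"dr": [0,-0.004,-0.1],"claw": 0}
    - {"travel": [0,-0.001,0.179],"dr": [0,-0.004,-0.1],"claw": 0}
  newtons: 60

```text
time_s: 22.1
tool_pos: [0.5019, -0.3227, 0.0211]
tool_rot: [[-0.811, 0.585, -0.001], [0.585, 0.811, -0.003], [-0.001, -0.002, -1.0]]
ft_force: [-0.3, -1.0, 3.4]
grip_width: 0.193
```

Emit:
send_rows:
  increments:
    - {"travel": [0,0,-0.003],"dr": [0,0,0],"claw": 0}
    - {"travel": [0.02,0,-0.003],"dr": [0,0,0],"claw": 0}
    - {"travel": [0.04,0,-0.003],"dr": [0,0,0],"claw": 0}
    - {"travel": [0.06,0,-0.003],"dr": [0,0,0],"claw": 0}
    - {"travel": [0.08,0,-0.003],"dr": [0,0,0],"claw": 0}
    - {"travel": [0.1,0,-0.003],"dr": [0,0,0],"claw": 0}
    - {"travel": [0.12,0,-0.003],"dr": [0,0,0],"claw": 0}
    - {"travel": [0.135,0,-0.003],"dr": [0,0,0],"claw": 0}
    - {"travel": [0.135,0,-0.02],"dr": [0,0,0],"claw": 0}
    - {"travel": [0.135,0,-0.06],"dr": [0,0,0],"claw": 0}
    - {"travel": [0.135,0,-0.1],"dr": [0,0,0],"claw": 0}
    - {"travel": [0.135,0,-0.12],"dr": [0,0,0],"claw": 0}
    - {"travel": [0.135,0,-0.12],"dr": [0,0,0],"claw": 0}
    - {"travel": [0.135,0,-0.12],"dr": [0,0,0],"claw": 0}

```text
time_s: 23.5
tool_pos: [0.3922, -0.243, 0.1402]
tool_rot: [[-0.811, 0.585, -0.001], [0.585, 0.811, -0.002], [-0.0, -0.002, -1.0]]
ft_force: [0.1, -0.1, -0.2]
grip_width: 0.189
```

```bash
python3 -c "
from h import *
a=np.radians(97); p=np.array([.6435,-.036])+.048*np.array([np.cos(a),np.sin(a)]); print(p)
w=shot('wrist','w8.png')
rel(p[0],p[1],.12,97)"
```

```text
[0.63765027 0.01164222]
travel [-0.0503, 0.3502, 0.0189] dr [-0.002, -0.0, 0.823] rows>= 8
```

Emit:
send_rows:
  increments:
    - {"travel": [-0.007,0.045,0],"dr": [0,0,0.12],"claw": 0}
    - {"travel": [-0.014,0.09,0],"dr": [0,0,0.24],"claw": 0}
    - {"travel": [-0.02,0.135,0],"dr": [0,0,0.36],"claw": 0}
    - {"travel": [-0.027,0.18,0.005],"dr": [0,0,0.48],"claw": 0}
    - {"travel": [-0.034,0.225,0.01],"dr": [0,0,0.6],"claw": 0}
    - {"travel": [-0.04,0.27,0.015],"dr": [0,0,0.7],"claw": 0}
    - {"travel": [-0.047,0.31,0.019],"dr": [0,0,0.8],"claw": 0}
    - {"travel": [-0.05,0.34,0.019],"dr": [0,0,0.823],"claw": 0}
    - {"travel": [-0.05,0.35,0.019],"dr": [0,0,0.823],"claw": 0}
    - {"travel": [-0.05,0.35,0.019],"dr": [0,0,0.823],"claw": 0}
    - {"travel": [-0.05,0.35,0.019],"dr": [0,0,0.823],"claw": 0}

```text
time_s: 24.65
tool_pos: [0.6365, 0.0108, 0.1191]
tool_rot: [[-0.122, 0.992, -0.004], [0.992, 0.122, -0.001], [-0.0, -0.004, -1.0]]
ft_force: [0.1, -0.9, -0.4]
grip_width: 0.19
```

```bash
python3 -c "
from h import *
rel(.6376,.0116,.062,97)"
```

```text
travel [0.0006, 0.0014, 0.0571] dr [-0.004, 0.0, 0.0] rows>= 2
```

Emit:
send_rows:
  increments:
    - {"travel": [0,0.001,0.02],"dr": [0,0,0],"claw": 0}
    - {"travel": [0,0.001,0.04],"dr": [0,0,0],"claw": 0}
    - {"travel": [0,0.001,0.05],"dr": [-0.004,0,0],"claw": 0}
    - {"travel": [0,0.001,0.055],"dr": [-0.004,0,0],"claw": 0}
    - {"travel": [0,0.001,0.06],"dr": [-0.004,0,0],"claw": 0}
    - {"travel": [0,0.001,0.065],"dr": [-0.004,0,0],"claw": 0}
    - {"travel": [0,0.001,0.07],"dr": [-0.004,0,0],"claw": 0}
    - {"travel": [0,0.001,0.075],"dr": [-0.004,0,0],"claw": 0}
    - {"travel": [0,0.001,0.08],"dr": [-0.004,0,0],"claw": 0}
    - {"travel": [0,0.001,0.083],"dr": [-0.004,0,0],"claw": 0}
    - {"travel": [0,0.001,0.085],"dr": [-0.004,0,0],"claw": 0}
    - {"travel": [0,0.001,0.085],"dr": [-0.004,0,0],"claw": 0}

```text
time_s: 25.85
tool_pos: [0.6375, 0.0109, 0.0353]
tool_rot: [[-0.122, 0.992, 0.001], [0.992, 0.122, -0.001], [-0.001, 0.001, -1.0]]
ft_force: [-4.3, 1.9, 11.4]
grip_width: 0.189
```

Emit:
send_rows:
  increments:
    - {"travel": [0,0,0],"dr": [0,0,0],"claw": 0.45}
    - {"travel": [0,0,0],"dr": [0,0,0],"claw": 0.45}
    - {"travel": [0,0,0],"dr": [0,0,0],"claw": 0.45}
    - {"travel": [0,0,0],"dr": [0,0,0],"claw": 0.45}
    - {"travel": [0,0,-0.04],"dr": [0,0,0],"claw": 0.45}
    - {"travel": [0,0,-0.08],"dr": [0,0,0],"claw": 0.45}
    - {"travel": [-0.03,0,-0.12],"dr": [0,0,0],"claw": 0.45}
    - {"travel": [-0.06,0,-0.15],"dr": [0,0,0],"claw": 0.45}
    - {"travel": [-0.06,0,-0.165],"dr": [0,0,0],"claw": 0.45}
    - {"travel": [-0.06,0,-0.165],"dr": [0,0,0],"claw": 0.45}

```text
time_s: 26.85
tool_pos: [0.6454, -0.0493, 0.2025]
tool_rot: [[-0.121, 0.993, 0.005], [0.993, 0.121, -0.002], [-0.002, 0.005, -1.0]]
ft_force: [-0.5, -0.3, -0.6]
grip_width: 0.45
```

```bash
python3 clipm.py blue; python3 -c "
from h import *
rel(.6495,-.086,.058,97)"
```

```text
scene x 270 303 slope 0.102315485
wrist 164 274 278.0 278.5
end [ 0.6541 -0.121   0.0718] front [ 0.6403 -0.0224  0.0542] len(105) 0.10119129635077935 tilt -10.061071252835823 yaw 97.98156154695232 origin [ 0.6425 -0.0382  0.057 ]
travel [-0.0382, 0.0004, 0.1413] dr [-0.0, 0.0, 0.001] rows>= 3
```

Same tilt as red had, so I'll level it the same way.

Emit:
send_rows:
  increments:
    - {"travel": [-0.038,0,0.03],"dr": [0,0,0],"claw": 0}
    - {"travel": [-0.038,0,0.06],"dr": [0,0,0],"claw": 0}
    - {"travel": [-0.038,0,0.09],"dr": [0,0,0],"claw": 0}
    - {"travel": [-0.038,0,0.11],"dr": [0,0,0],"claw": 0}
    - {"travel": [-0.038,0,0.119],"dr": [0,0,0],"claw": 0}
    - {"travel": [-0.038,0,0.125],"dr": [0,0,0],"claw": 0}
    - {"travel": [-0.038,0,0.13],"dr": [0,0,0],"claw": 0}
    - {"travel": [-0.038,0,0.135],"dr": [0,0,0],"claw": 0}
    - {"travel": [-0.038,0,0.139],"dr": [0,0,0],"claw": 0}
    - {"travel": [-0.038,0,0.141],"dr": [0,0,0],"claw": 0}
    - {"travel": [-0.038,0,0.141],"dr": [0,0,0],"claw": 0}

```text
time_s: 28.05
tool_pos: [0.6491, -0.0859, 0.0584]
tool_rot: [[-0.123, 0.992, 0.0], [0.992, 0.123, -0.0], [-0.0, 0.0, -1.0]]
ft_force: [-1.2, -0.8, 1.0]
grip_width: 0.005
```

Emit:
send_rows:
  increments:
    - {"travel": [0,0,-0.04],"dr": [0,0,0],"claw": 0.45}
    - {"travel": [0.02,0,-0.08],"dr": [0,0,0],"claw": 0.45}
    - {"travel": [0.04,0,-0.12],"dr": [0,0,0],"claw": 0.45}
    - {"travel": [0.04,0,-0.142],"dr": [0,0,0],"claw": 0.45}
    - {"travel": [0.04,0,-0.142],"dr": [0,0,0],"claw": 0.45}
    - {"travel": [0.04,0,-0.142],"dr": [0,0,0],"claw": 0.45}

```text
time_s: 28.65
tool_pos: [0.644, -0.0462, 0.1997]
tool_rot: [[-0.123, 0.992, -0.0], [0.992, 0.123, -0.0], [-0.0, -0.0, -1.0]]
ft_force: [-1.0, -0.6, -0.9]
grip_width: 0.449
```

```bash
python3 clipm.py blue; python3 -c "
from h import *
rel(.648,-.076,.036,97)"
```

```text
scene x 270 296 slope -0.038633853
wrist 167 269 278.8051948051948 279.1168831168831
end [ 0.6537 -0.1223  0.0517] front [ 0.6395 -0.033   0.0472] len(105) 0.09053890030810297 tilt -2.850926826234044 yaw 98.99870680982079 origin [ 0.6404 -0.0385  0.0474]
travel [-0.0301, 0.0011, 0.1625] dr [-0.003, -0.001, 0.0] rows>= 4
```

Emit:
send_rows:
  increments:
    - {"travel": [-0.03,0.001,0.04],"dr": [0,0,0],"claw": 0.42}
    - {"travel": [-0.03,0.001,0.08],"dr": [0,0,0],"claw": 0.42}
    - {"travel": [-0.03,0.001,0.12],"dr": [0,0,0],"claw": 0.42}
    - {"travel": [-0.03,0.001,0.145],"dr": [0,0,0],"claw": 0.42}
    - {"travel": [-0.03,0.001,0.158],"dr": [0,0,0],"claw": 0.42}
    - {"travel": [-0.03,0.001,0.162],"dr": [0,0,0],"claw": 0.42}
    - {"travel": [-0.03,0.001,0.162],"dr": [0,0,0],"claw": 0.42}
    - {"travel": [-0.03,0.001,0.162],"dr": [0,0,0],"claw": 0}
    - {"travel": [-0.03,0.001,0.162],"dr": [0,0,0],"claw": 0}
    - {"travel": [-0.03,0.001,0.162],"dr": [0,0,0],"claw": 0}
    - {"travel": [-0.03,0.001,0.162],"dr": [0,0,0],"claw": 0}
    - {"travel": [-0.03,0.001,0.162],"dr": [0,0,0],"claw": 0}
  newtons: 60

```text
time_s: 29.95
tool_pos: [0.6482, -0.076, 0.0372]
tool_rot: [[-0.122, 0.992, -0.002], [0.992, 0.122, -0.0], [0.0, -0.002, -1.0]]
ft_force: [-0.5, 0.8, 4.4]
grip_width: 0.164
```

Emit:
send_rows:
  increments:
    - {"travel": [0,0,-0.004],"dr": [0,0,0],"claw": 0}
    - {"travel": [0,0,-0.008],"dr": [0,0,0],"claw": 0}
    - {"travel": [0,0,-0.012],"dr": [0,0,0],"claw": 0}
    - {"travel": [0,0,-0.016],"dr": [0,0,0],"claw": 0}
    - {"travel": [0,0,-0.02],"dr": [0,0,0],"claw": 0}
    - {"travel": [0,0,-0.03],"dr": [0,0,0],"claw": 0}
    - {"travel": [0,0,-0.06],"dr": [0,0,0],"claw": 0}
    - {"travel": [0,0,-0.1],"dr": [0,0,0],"claw": 0}
    - {"travel": [0,0,-0.12],"dr": [0,0,0],"claw": 0}
    - {"travel": [0,0,-0.12],"dr": [0,0,0],"claw": 0}
    - {"travel": [0,0,-0.12],"dr": [0,0,0],"claw": 0}

```text
time_s: 31.05
tool_pos: [0.6482, -0.076, 0.1568]
tool_rot: [[-0.122, 0.992, -0.002], [0.993, 0.122, 0.0], [0.0, -0.002, -1.0]]
ft_force: [-0.3, 0.2, -0.9]
grip_width: 0.159
```

```bash
python3 - <<'E'
from h import *
d=shot('scene'); 
cv2.imwrite('pics/c9.png',cv2.cvtColor(cv2.resize(np.ascontiguousarray(d['image'][160:280,180:380]),None,fx=4,fy=4,interpolation=cv2.INTER_CUBIC),cv2.COLOR_RGB2BGR))
# start pose: TCP 148 mm before middle mouth
m=np.array([.5356,-.348]); e=np.array([.826,-.5635]); p=m-.148*e; print(p)
rel(p[0],p[1],.15,-34.3)
E
```

```text
[ 0.413352 -0.264602]
travel [-0.1587, -0.2558, 0.0066] dr [-0.003, 0.003, 2.292] rows>= 16
```

View pics/c9.png

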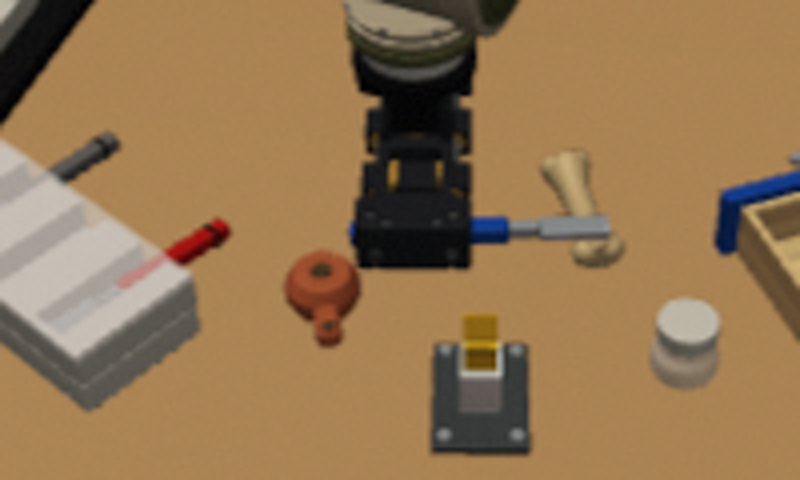

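Emit:
send_rows:
  increments:
    - {"travel": [-0.159,-0.256,0.006],"dr": [0,0,2.292],"claw": 0}
    - {"travel": [-0.159,-0.256,0.006],"dr": [0,0,2.292],"claw": 0}
    - {"travel": [-0.159,-0.256,0.006],"dr": [0,0,2.292],"claw": 0}
    - {"travel": [-0.159,-0.256,0.006],"dr": [0,0,2.292],"claw": 0}
    - {"travel": [-0.159,-0.256,0.006],"dr": [0,0,2.292],"claw": 0}
    - {"travel": [-0.159,-0.256,0.006],"dr": [0,0,2.292],"claw": 0}
    - {"travel": [-0.159,-0.256,0.006],"dr": [0,0,2.292],"claw": 0}
    - {"travel": [-0.159,-0.256,0.006],"dr": [0,0,2.292],"claw": 0}
    - {"travel": [-0.159,-0.256,0.006],"dr": [0,0,2.292],"claw": 0}
    - {"travel": [-0.159,-0.256,0.006],"dr": [0,0,2.292],"claw": 0}
    - {"travel": [-0.159,-0.256,0.006],"dr": [0,0,2.292],"claw": 0}
    - {"travel": [-0.159,-0.256,0.006],"dr": [0,0,2.292],"claw": 0}
    - {"travel": [-0.159,-0.256,0.006],"dr": [0,0,2.292],"claw": 0}
    - {"travel": [-0.159,-0.256,0.006],"dr": [0,0,2.292],"claw": 0}
    - {"travel": [-0.159,-0.256,0.006],"dr": [0,0,2.292],"claw": 0}
    - {"travel": [-0.159,-0.256,0.006],"dr": [0,0,2.292],"claw": 0}
    - {"travel": [-0.159,-0.256,0.006],"dr": [0,0,2.292],"claw": 0}
    - {"travel": [-0.159,-0.256,0.006],"dr": [0,0,2.292],"claw": 0}
    - {"travel": [-0.159,-0.256,0.006],"dr": [0,0,2.292],"claw": 0}

```text
time_s: 33.0
tool_pos: [0.413, -0.2648, 0.1501]
tool_rot: [[0.827, -0.563, -0.004], [-0.563, -0.827, 0.001], [-0.004, 0.001, -1.0]]
ft_force: [0.3, 0.1, -0.2]
grip_width: 0.163
```

```bash
python3 -c "
from h import *
rel(.4134,-.264,.0276,-34.3)"
```

```text
travel [0.0004, -0.001, 0.1225] dr [0.001, 0.004, 0.001] rows>= 3
```

Emit:
send_rows:
  increments:
    - {"travel": [0,-0.001,0.04],"dr": [0,0.004,0],"claw": 0}
    - {"travel": [0,-0.001,0.08],"dr": [0,0.004,0],"claw": 0}
    - {"travel": [0,-0.001,0.11],"dr": [0,0.004,0],"claw": 0}
    - {"travel": [0,-0.001,0.121],"dr": [0,0.004,0],"claw": 0}
    - {"travel": [0,-0.001,0.122],"dr": [0,0.004,0],"claw": 0}
    - {"travel": [0.015,-0.001,0.122],"dr": [0,0.004,0],"claw": 0}
    - {"travel": [0.03,-0.001,0.122],"dr": [0,0.004,0],"claw": 0}
    - {"travel": [0.045,-0.001,0.122],"dr": [0,0.004,0],"claw": 0}
    - {"travel": [0.055,-0.001,0.122],"dr": [0,0.004,0],"claw": 0}
    - {"travel": [0.055,-0.001,0.122],"dr": [0,0.004,0],"claw": 0}

```text
time_s: 34.0
tool_pos: [0.4598, -0.2959, 0.0296]
tool_rot: [[0.827, -0.562, 0.002], [-0.562, -0.827, -0.004], [0.003, 0.002, -1.0]]
ft_force: [-0.4, 1.0, -0.4]
grip_width: 0.162
```

Emit:
send_rows:
  increments:
    - {"travel": [0.015,0,0.001],"dr": [0,0,0],"claw": 0}
    - {"travel": [0.03,0,0.001],"dr": [0,0,0],"claw": 0}
    - {"travel": [0.045,0,0.001],"dr": [0,0,0],"claw": 0}
    - {"travel": [0.055,0,0.001],"dr": [0,0,0],"claw": 0}
    - {"travel": [0.062,0,0.001],"dr": [0,0,0],"claw": 0}
    - {"travel": [0.065,0,0.003],"dr": [0,0,0],"claw": 0}
    - {"travel": [0.067,0,0.005],"dr": [0,0,0],"claw": 0}
    - {"travel": [0.069,0,0.006],"dr": [0,0,0],"claw": 0}
    - {"travel": [0.069,0,0.006],"dr": [0,0,0],"claw": 0}

```text
time_s: 34.9
tool_pos: [0.5168, -0.3347, 0.0237]
tool_rot: [[0.827, -0.562, 0.001], [-0.562, -0.827, -0.003], [0.003, 0.002, -1.0]]
ft_force: [0.2, -0.1, 0.3]
grip_width: 0.163
```

Emit:
send_rows:
  increments:
    - {"travel": [0.002,0,0.001],"dr": [0,0,0],"claw": 0}
    - {"travel": [0.003,0,0.001],"dr": [0,0,0],"claw": 0}
    - {"travel": [0.003,0,0.001],"dr": [0,0,0],"claw": 0}

```text
time_s: 35.2
tool_pos: [0.5181, -0.3354, 0.0223]
tool_rot: [[0.827, -0.562, -0.002], [-0.562, -0.827, -0.001], [-0.001, 0.002, -1.0]]
ft_force: [-8.1, 4.9, 2.9]
grip_width: 0.163
```

Emit:
send_rows:
  increments:
    - {"travel": [0,0,0],"dr": [0,0,0],"claw": 0.45}
    - {"travel": [0,0,0],"dr": [0,0,0],"claw": 0.45}
    - {"travel": [0,0,0],"dr": [0,0,0],"claw": 0.45}
    - {"travel": [0,0,0],"dr": [0,0,0],"claw": 0.45}
    - {"travel": [0,0,-0.04],"dr": [0,0,0],"claw": 0.45}
    - {"travel": [0,0,-0.08],"dr": [0,0,0],"claw": 0.45}
    - {"travel": [-0.03,0,-0.12],"dr": [0,0,0],"claw": 0.45}
    - {"travel": [-0.08,0,-0.16],"dr": [0,0,0],"claw": 0.45}
    - {"travel": [-0.1,0,-0.18],"dr": [0,0,0],"claw": 0.45}
    - {"travel": [-0.1,0,-0.18],"dr": [0,0,0],"claw": 0.45}
    - {"travel": [-0.1,0,-0.18],"dr": [0,0,0],"claw": 0.45}

```text
time_s: 36.3
tool_pos: [0.4359, -0.2793, 0.2029]
tool_rot: [[0.827, -0.562, -0.001], [-0.562, -0.827, -0.002], [0.0, 0.002, -1.0]]
ft_force: [0.5, -0.3, 0.4]
grip_width: 0.454
```

```bash
python3 - <<'E'
from h import *
w=shot('wrist','w10.png'); t=shot('top','t10.png')
E
python3 m.py
```

```text
rack [344, 153, 97, 83, 3443] c [ 0.586  -0.3803] yaw 56.6 ext -0.115 0.116 -0.052 0.061 rect [ 581.9 -377.1] [230.6 112.2] 55.9
redprobe [346, 195, 13, 18, 100] c [ 0.5617 -0.2807] yaw 147.2 ext -0.025 0.025 -0.007 0.008 rect [ 561.8 -280.7] [15.2 49.4] 55.4
base [245, 157, 30, 39, 704] c [ 0.6383 -0.0363] yaw -173.2 ext -0.052 0.047 -0.035 0.034 rect [641.1 -35.6] [98.9 68.7] 7.2
bone [226, 225, 26, 46, 327] c [0.4487 0.0191] yaw -160.9 ext -0.058 0.06 -0.018 0.017 rect [447.3  19. ] [117.8  33.9] 19.7
pot [196, 185, 19, 18, 261] c [0.5874 0.1046] yaw 54.6 ext -0.026 0.024 -0.022 0.023 rect [587.5 103.6] [47.1 44.7] 89.7
front [90, 234, 106, 58, 650] c [0.4084 0.2539] yaw 118.0 ext -0.146 0.145 -0.007 0.008 rect [408.5 253.2] [ 14.9 291.2] 27.9
```

View pics/w10.png

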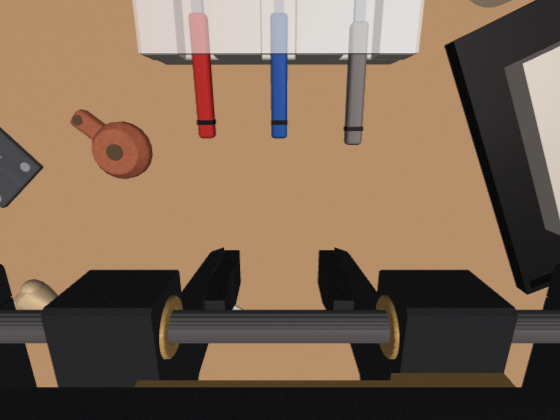

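All three probes sit alike in the rack, and the lamp's fill hole is at (114,152) with the spout end at (77,119). Now I'll measure the lamp.

```bash
python3 - <<'E'
from h import *
w=get_image('wrist'); t=get_image('top')
def body(d,box,z):
    im=np.ascontiguousarray(d['image']); h=cv2.cvtColor(im,cv2.COLOR_RGB2HSV).astype(int); u0,v0,u1,v1=box
    m=np.zeros(h.shape[:2],np.uint8); m[v0:v1,u0:u1]=(((h[...,0]<9)|(h[...,0]>172))&(h[...,1]>110))[v0:v1,u0:u1]
    m=cv2.morphologyEx(m,cv2.MORPH_CLOSE,np.ones((9,9))); dt=cv2.distanceTransform(m,cv2.DIST_L2,5); _,r,_,c=cv2.minMaxLoc(dt)
    ys,xs=np.where(m); k=np.argmax(np.hypot(xs-c[0],ys-c[1])); 
    print('area',m.sum(),'body px',c,'r',r,onz(d,*c,z).round(4),'spout px',xs[k],ys[k],onz(d,xs[k],ys[k],.022).round(4))
body(w,(55,90,175,200),.017); body(t,(280,180,325,228),.017)
p=onz(w,114,152,.034); q=onz(w,77,119,.028); print('holes',p,q,np.degrees(np.arctan2(q[1]-p[1],q[0]-p[0])),np.linalg.norm(p-q))
E
```

```text
area 2972 body px (135, 148) r 15.0 [ 0.5528 -0.1801  0.017 ] spout px 74 112 [ 0.6122 -0.1559  0.022 ]
area 318 body px (308, 206) r 8.399999618530273 [ 0.5574 -0.1656  0.017 ] spout px 301 189 [ 0.6024 -0.1473  0.022 ]
holes [ 0.55865906 -0.16764568  0.034     ] [ 0.60372027 -0.1567323   0.028     ] 13.614326866188682 0.0467505565015685
```

```bash
python3 -c "
from h import *
rel(.5587,-.1676,.2,13.6)"
```

```text
travel [0.0388, -0.1613, 0.0009] dr [-0.0, 0.004, -0.834] rows>= 6
```

Emit:
send_rows:
  increments:
    - {"travel": [0.039,-0.161,0],"dr": [0,0,-0.834],"claw": 1}
    - {"travel": [0.039,-0.161,0],"dr": [0,0,-0.834],"claw": 1}
    - {"travel": [0.039,-0.161,0],"dr": [0,0,-0.834],"claw": 1}
    - {"travel": [0.039,-0.161,0],"dr": [0,0,-0.834],"claw": 1}
    - {"travel": [0.039,-0.161,0],"dr": [0,0,-0.834],"claw": 1}
    - {"travel": [0.039,-0.161,0],"dr": [0,0,-0.834],"claw": 1}
    - {"travel": [0.039,-0.161,0],"dr": [0,0,-0.834],"claw": 1}
    - {"travel": [0.039,-0.161,0],"dr": [0,0,-0.834],"claw": 1}
    - {"travel": [0.039,-0.161,0],"dr": [0,0,-0.834],"claw": 1}

```text
time_s: 37.45
tool_pos: [0.5587, -0.1682, 0.2006]
tool_rot: [[0.973, 0.233, -0.004], [0.233, -0.973, 0.001], [-0.004, -0.002, -1.0]]
ft_force: [-0.2, -0.0, -0.0]
grip_width: 0.999
```

```bash
python3 - <<'E'
from h import *
w=shot('wrist','w11.png'); t=shot('top','t11.png')
for z in(.0,.017,.034): print(proj(w,(.5587,-.1676,z)))
E
```

```text
(np.float64(278.2110520362145), np.float64(182.99344694531158))
(np.float64(278.1370910075174), np.float64(186.27646993103747))
(np.float64(278.0556455451825), np.float64(189.89171609025252))
```

View pics/w11.png

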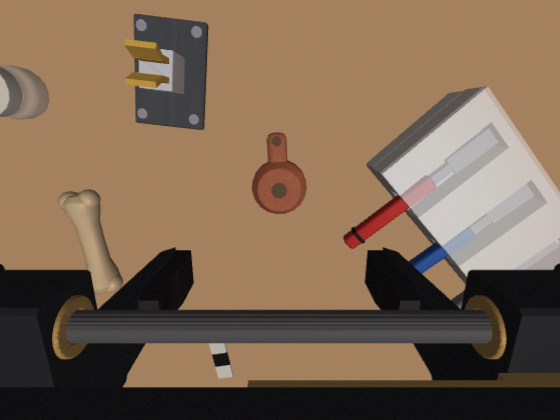

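Lamp body centre is at (279,187), as predicted, with the spout straight up. I'll turn the jaws 25° to keep the gripper body off the rack and then go down.

Emit:
send_rows:
  increments:
    - {"travel": [0,0,0.04],"dr": [0,0,0.14],"claw": 0.9}
    - {"travel": [0,0,0.08],"dr": [0,0,0.28],"claw": 0.9}
    - {"travel": [0,0,0.11],"dr": [0,0,0.42],"claw": 0.9}
    - {"travel": [0,0,0.14],"dr": [0,0,0.44],"claw": 0.9}
    - {"travel": [0,0,0.165],"dr": [0,0,0.44],"claw": 0.9}
    - {"travel": [0,0,0.185],"dr": [0,0.004,0.44],"claw": 0.9}
    - {"travel": [0,0,0.194],"dr": [0,0.004,0.44],"claw": 0.9}
    - {"travel": [0,0,0.194],"dr": [0,0.004,0.44],"claw": 0.9}
    - {"travel": [0,0,0.194],"dr": [0,0.004,0.44],"claw": 0.9}
    - {"travel": [0,0,0.194],"dr": [0,0.004,0.44],"claw": 0}
    - {"travel": [0,0,0.194],"dr": [0,0.004,0.44],"claw": 0}
    - {"travel": [0,0,0.194],"dr": [0,0.004,0.44],"claw": 0}
    - {"travel": [0,0,0.194],"dr": [0,0.004,0.44],"claw": 0}
    - {"travel": [0,0,0.194],"dr": [0,0.004,0.44],"claw": 0}
  newtons: 25

```text
time_s: 38.95
tool_pos: [0.5582, -0.1681, 0.0073]
tool_rot: [[0.979, -0.203, 0.001], [-0.203, -0.979, 0.001], [0.001, -0.001, -1.0]]
ft_force: [-1.2, -0.1, 4.9]
grip_width: 0.648
```

Emit:
send_rows:
  increments:
    - {"travel": [0,0,-0.03],"dr": [0,0,0],"claw": 0}
    - {"travel": [0,0,-0.07],"dr": [0,0,0],"claw": 0}
    - {"travel": [0,0,-0.11],"dr": [0,0,0],"claw": 0}
    - {"travel": [0,0,-0.15],"dr": [0,0,0],"claw": 0}
    - {"travel": [0,0,-0.17],"dr": [0,0,0],"claw": 0}
    - {"travel": [0,0,-0.17],"dr": [0,0,0],"claw": 0}
    - {"travel": [0,0,-0.17],"dr": [0,0,0],"claw": 0}

```text
time_s: 39.65
tool_pos: [0.5576, -0.168, 0.176]
tool_rot: [[0.979, -0.203, -0.0], [-0.203, -0.979, 0.001], [-0.001, -0.001, -1.0]]
ft_force: [0.7, -0.6, -1.3]
grip_width: 0.645
```

```bash
python3 - <<'E'
from h import *
# drawer frame: front panel mid (top view, z .073)
f=np.array([.4085,.2532]); a=np.radians(28); ex=np.array([np.cos(a),np.sin(a)]); ey=np.array([-ex[1],ex[0]])
fl=f+ex*(.0075+.0975); print('floor centre',fl)
L=fl+ex*-.035+ey*.05; B=fl+ex*-.027-ey*.068; print('lamp',L,'bone',B, 'handle', f-ex*(.0425))
rel(L[0],L[1],.18,3)
E
```

```text
floor centre [0.5012095  0.30249451]
lamp [0.44683275 0.33021039] bone [0.50929398 0.22977835] handle [0.37097473 0.23324746]
travel [-0.2095, -0.4653, -0.0032] dr [-0.001, 0.001, -0.257] rows>= 11
```

Emit:
send_rows:
  increments:
    - {"travel": [-0.02,-0.045,0],"dr": [0,0,-0.04],"claw": 0}
    - {"travel": [-0.04,-0.09,0],"dr": [0,0,-0.08],"claw": 0}
    - {"travel": [-0.06,-0.135,0],"dr": [0,0,-0.12],"claw": 0}
    - {"travel": [-0.08,-0.18,0],"dr": [0,0,-0.16],"claw": 0}
    - {"travel": [-0.1,-0.225,0],"dr": [0,0,-0.2],"claw": 0}
    - {"travel": [-0.12,-0.27,0],"dr": [0,0,-0.257],"claw": 0}
    - {"travel": [-0.14,-0.315,0],"dr": [0,0,-0.257],"claw": 0}
    - {"travel": [-0.16,-0.36,0],"dr": [0,0,-0.257],"claw": 0}
    - {"travel": [-0.18,-0.4,0],"dr": [0,0,-0.257],"claw": 0}
    - {"travel": [-0.2,-0.44,0],"dr": [0,0,-0.257],"claw": 0}
    - {"travel": [-0.21,-0.465,0],"dr": [0,0,-0.257],"claw": 0}
    - {"travel": [-0.21,-0.465,0],"dr": [0,0,-0.257],"claw": 0}
    - {"travel": [-0.21,-0.465,0],"dr": [0,0,-0.257],"claw": 0}

```text
time_s: 40.95
tool_pos: [0.4457, 0.3296, 0.175]
tool_rot: [[0.999, 0.053, -0.003], [0.053, -0.999, -0.0], [-0.003, -0.0, -1.0]]
ft_force: [0.3, 0.4, -0.4]
grip_width: 0.646
```

```bash
python3 - <<'E'
from h import *
w=shot('wrist','w12.png'); t=shot('top'); s=shot('scene')
rel(.4468,.3302,.032,3)
E
```

```text
travel [0.0005, -0.0012, 0.1442] dr [-0.001, 0.002, -0.001] rows>= 3
```

View pics/w12.png

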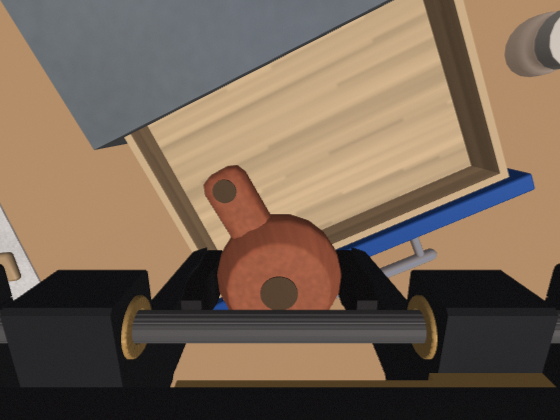

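The lamp is held over the drawer's left half with clear floor below it and its spout toward the cabinet, so I'll lower it.

Emit:
send_rows:
  increments:
    - {"travel": [0,-0.001,0.03],"dr": [0,0,0],"claw": 0}
    - {"travel": [0,-0.001,0.06],"dr": [0,0,0],"claw": 0}
    - {"travel": [0,-0.001,0.09],"dr": [0,0,0],"claw": 0}
    - {"travel": [0,-0.001,0.115],"dr": [0,0,0],"claw": 0}
    - {"travel": [0,-0.001,0.132],"dr": [0,0.002,0],"claw": 0}
    - {"travel": [0,-0.001,0.142],"dr": [0,0.002,0],"claw": 0}
    - {"travel": [0,-0.001,0.144],"dr": [0,0.002,0],"claw": 0}
    - {"travel": [0,-0.001,0.144],"dr": [0,0.002,0],"claw": 0}

```text
time_s: 41.9
tool_pos: [0.4467, 0.3297, 0.0326]
tool_rot: [[0.999, 0.051, 0.001], [0.051, -0.999, 0.001], [0.001, -0.001, -1.0]]
ft_force: [0.4, -0.5, -0.9]
grip_width: 0.641
```

Emit:
send_rows:
  increments:
    - {"travel": [0,0,0.002],"dr": [0,0,0],"claw": 0.82}
    - {"travel": [0,0,0.002],"dr": [0,0,0],"claw": 0.82}
    - {"travel": [0,0,0.002],"dr": [0,0,0],"claw": 0.82}
    - {"travel": [0,0,0.002],"dr": [0,0,0],"claw": 0.82}
    - {"travel": [0,0,-0.04],"dr": [0,0,0],"claw": 0.82}
    - {"travel": [0,0,-0.08],"dr": [0,0,0],"claw": 0.82}
    - {"travel": [0,0,-0.12],"dr": [0,0,0],"claw": 0.6}
    - {"travel": [0,0,-0.16],"dr": [0,0,0],"claw": 0.6}
    - {"travel": [0,0,-0.16],"dr": [0,0,0],"claw": 0.6}

```text
time_s: 42.8
tool_pos: [0.4483, 0.3304, 0.1981]
tool_rot: [[0.999, 0.051, 0.01], [0.051, -0.999, 0.005], [0.01, -0.005, -1.0]]
ft_force: [-0.4, 1.4, -0.5]
grip_width: 0.598
```

```bash
python3 -c "
from h import *
rel(.4485,.019,.2,19.5)"
```

```text
travel [-0.0156, 0.311, -0.0035] dr [-0.003, -0.011, -0.29] rows>= 7
```

Emit:
send_rows:
  increments:
    - {"travel": [-0.002,0.045,0],"dr": [0,-0.01,-0.05],"claw": 0.6}
    - {"travel": [-0.004,0.09,0],"dr": [0,-0.01,-0.1],"claw": 0.6}
    - {"travel": [-0.006,0.135,0],"dr": [0,-0.01,-0.15],"claw": 0.6}
    - {"travel": [-0.008,0.18,0],"dr": [0,-0.01,-0.2],"claw": 0.6}
    - {"travel": [-0.01,0.225,0],"dr": [0,-0.01,-0.25],"claw": 0.6}
    - {"travel": [-0.013,0.27,0],"dr": [0,-0.01,-0.29],"claw": 0.6}
    - {"travel": [-0.015,0.305,0],"dr": [0,-0.01,-0.29],"claw": 0.6}
    - {"travel": [-0.016,0.311,-0.003],"dr": [0,-0.01,-0.29],"claw": 0.6}
    - {"travel": [-0.016,0.311,-0.003],"dr": [0,-0.01,-0.29],"claw": 0.6}
    - {"travel": [-0.016,0.311,-0.003],"dr": [0,-0.01,-0.29],"claw": 0.6}

```text
time_s: 43.8
tool_pos: [0.448, 0.0199, 0.1993]
tool_rot: [[0.942, 0.335, 0.0], [0.335, -0.942, 0.004], [0.001, -0.003, -1.0]]
ft_force: [-0.6, -0.3, -0.2]
grip_width: 0.6
```

```bash
python3 - <<'E'
from h import *
d=shot('wrist','w13.png'); im=np.ascontiguousarray(d['image']); hsv=cv2.cvtColor(im,cv2.COLOR_RGB2HSV).astype(int); H,S,V=[hsv[...,i] for i in range(3)]
print(hsv[20,20],hsv[186,279],hsv[186,200])
m=((S<120)&(V>110)).astype(np.uint8); m[:120]=0; m[250:]=0; m[:,:200]=0; m[:,360:]=0
n,l,st,c=cv2.connectedComponentsWithStats(m); i=1+np.argmax(st[1:,4]); print(st[i],c[i])
ys,xs=np.where(l==i); P=np.array([onz(d,x,y,.013)[:2] for x,y in zip(xs,ys)]); (rc,rs,ra)=cv2.minAreaRect((P*1000).astype(np.float32)); print(rc,rs,ra)
mu=P.mean(0); w,E=np.linalg.eigh(np.cov(P.T)); print(mu,np.degrees(np.arctan2(E[1,1],E[0,1])))
for v in range(st[i][1],st[i][1]+st[i][3],10):
    r=np.where(l[v]==i)[0]; print(v,r.min(),r.max(),end='; ')
E
```

```text
[ 17  86 183] [ 18  79 197] [ 15 107 171]
[  200   120   160   130 20649] [279.56971282 184.42893118]
(446.5618591308594, 18.90423583984375) (141.79534912109375, 181.431396484375) 19.665189743041992
[0.44922718 0.01960862] 109.65725953168682
120 200 359; 130 200 359; 140 200 359; 150 200 359; 160 200 359; 170 200 359; 180 200 359; 190 200 359; 200 200 359; 210 200 359; 220 200 359; 230 200 359; 240 200 359;
```

```bash
python3 - <<'E'
from h import *
d=get_image('wrist'); im=cv2.GaussianBlur(np.ascontiguousarray(d['image']),(5,5),0); hsv=cv2.cvtColor(im,cv2.COLOR_RGB2HSV)
roi=(hsv[...,0]>=17).astype(np.uint8); roi[:100]=0; roi[255:]=0; roi[:,:225]=0; roi[:,335:]=0
n,l,st,c=cv2.connectedComponentsWithStats(cv2.morphologyEx(roi,cv2.MORPH_OPEN,np.ones((5,5)))); i=1+np.argmax(st[1:,4]); print(st[i],c[i])
ys,xs=np.where(l==i); P=np.array([onz(d,x,y,.013)[:2] for x,y in zip(xs,ys)])
mu=P.mean(0); w,E=np.linalg.eigh(np.cov(P.T)); print(mu,np.degrees(np.arctan2(E[1,1],E[0,1])))
for v in range(st[i][1],st[i][1]+st[i][3],10):
    r=np.where(l[v]==i)[0]; print(v,r.min(),r.max(),end='; ')
E
```

```text
[ 261  131   38  111 2799] [279.58949625 184.98856735]
[0.44884453 0.01963222] -160.12656323451048
131 265 272; 141 261 298; 151 265 294; 161 268 291; 171 271 289; 181 271 288; 191 270 289; 201 271 289; 211 269 290; 221 268 292; 231 263 296; 241 269 293;
```

Emit:
send_rows:
  increments:
    - {"travel": [0,0,0.04],"dr": [0,0,0],"claw": 0.6}
    - {"travel": [0,0,0.08],"dr": [0,0,0],"claw": 0.6}
    - {"travel": [0,0,0.12],"dr": [0,0,0],"claw": 0.6}
    - {"travel": [0,0,0.15],"dr": [0,0,0],"claw": 0.6}
    - {"travel": [0,0,0.18],"dr": [0,0,0],"claw": 0.6}
    - {"travel": [0,0,0.193],"dr": [0,0,0],"claw": 0.6}
    - {"travel": [0,0,0.194],"dr": [0,0,0],"claw": 0.6}
    - {"travel": [0,0,0.194],"dr": [0,0,0],"claw": 0.1}
    - {"travel": [0,0,0.194],"dr": [0,0,0],"claw": 0.1}
    - {"travel": [0,0,0.194],"dr": [0,0,0],"claw": 0.1}
    - {"travel": [0,0,0.194],"dr": [0,0,0],"claw": 0.1}
    - {"travel": [0,0,0.194],"dr": [0,0,0],"claw": 0.1}
  newtons: 25

```text
time_s: 45.1
tool_pos: [0.4484, 0.0208, 0.0059]
tool_rot: [[0.942, 0.336, 0.001], [0.336, -0.942, 0.003], [0.002, -0.003, -1.0]]
ft_force: [-1.0, 0.6, 6.0]
grip_width: 0.27
```

Emit:
send_rows:
  increments:
    - {"travel": [0,0,-0.03],"dr": [0,0,0],"claw": 0.1}
    - {"travel": [0,0,-0.07],"dr": [0,0,0],"claw": 0.1}
    - {"travel": [0,0,-0.11],"dr": [0,0,0],"claw": 0.1}
    - {"travel": [0,0,-0.15],"dr": [0,0,0],"claw": 0.1}
    - {"travel": [0,0,-0.17],"dr": [0,0,0],"claw": 0.1}
    - {"travel": [0,0,-0.17],"dr": [0,0,0],"claw": 0.1}
    - {"travel": [0,0,-0.17],"dr": [0,0,0],"claw": 0.1}

```text
time_s: 45.8
tool_pos: [0.4478, 0.0203, 0.175]
tool_rot: [[0.942, 0.336, 0.0], [0.336, -0.942, 0.004], [0.001, -0.003, -1.0]]
ft_force: [0.1, 0.0, -1.4]
grip_width: 0.272
```

```bash
python3 -c "
from h import *
rel(.508,.231,.18,28)"
```

```text
travel [0.1275, -0.1782, -0.0042] dr [-0.003, -0.002, -0.146] rows>= 5
```

Emit:
send_rows:
  increments:
    - {"travel": [0.03,-0.04,0],"dr": [0,0,-0.1],"claw": 0.1}
    - {"travel": [0.055,-0.08,0],"dr": [0,0,-0.146],"claw": 0.1}
    - {"travel": [0.085,-0.12,0],"dr": [0,0,-0.146],"claw": 0.1}
    - {"travel": [0.115,-0.16,0],"dr": [0,0,-0.146],"claw": 0.1}
    - {"travel": [0.127,-0.178,0],"dr": [0,0,-0.146],"claw": 0.1}
    - {"travel": [0.127,-0.178,0],"dr": [0,0,-0.146],"claw": 0.1}
    - {"travel": [0.127,-0.178,0.04],"dr": [0,0,-0.146],"claw": 0.1}
    - {"travel": [0.127,-0.178,0.08],"dr": [0,0,-0.146],"claw": 0.1}
    - {"travel": [0.127,-0.178,0.115],"dr": [0,0,-0.146],"claw": 0.1}
    - {"travel": [0.127,-0.178,0.135],"dr": [0,0,-0.146],"claw": 0.1}
    - {"travel": [0.127,-0.178,0.144],"dr": [0,0,-0.146],"claw": 0.1}
    - {"travel": [0.127,-0.178,0.145],"dr": [0,0,-0.146],"claw": 0.1}
    - {"travel": [0.127,-0.178,0.145],"dr": [0,0,-0.146],"claw": 0.1}

```text
time_s: 47.1
tool_pos: [0.508, 0.2308, 0.0313]
tool_rot: [[0.883, 0.469, 0.001], [0.469, -0.883, 0.004], [0.003, -0.003, -1.0]]
ft_force: [-0.5, 0.2, -1.3]
grip_width: 0.269
```

Emit:
send_rows:
  increments:
    - {"travel": [0,0,0.002],"dr": [0,0,0],"claw": 0.5}
    - {"travel": [0,0,0.002],"dr": [0,0,0],"claw": 0.5}
    - {"travel": [0,0,0.002],"dr": [0,0,0],"claw": 0.5}
    - {"travel": [0,0,0.002],"dr": [0,0,0],"claw": 0.5}
    - {"travel": [0,0,-0.04],"dr": [0,0,0],"claw": 0.5}
    - {"travel": [0,0,-0.08],"dr": [0,0,0],"claw": 0.5}
    - {"travel": [0,0,-0.12],"dr": [0,0,0],"claw": 0.5}
    - {"travel": [-0.04,0,-0.14],"dr": [0,0,0],"claw": 0}
    - {"travel": [-0.08,0,-0.16],"dr": [0,0,0],"claw": 0}
    - {"travel": [-0.12,-0.02,-0.16],"dr": [0,0,0],"claw": 0}
    - {"travel": [-0.16,-0.05,-0.16],"dr": [0,0,0],"claw": 0}
    - {"travel": [-0.17,-0.065,-0.16],"dr": [0,0,0],"claw": 0}
    - {"travel": [-0.17,-0.065,-0.16],"dr": [0,0,0],"claw": 0}

```text
time_s: 48.4
tool_pos: [0.3257, 0.2085, 0.1916]
tool_rot: [[0.882, 0.471, 0.002], [0.471, -0.882, 0.004], [0.004, -0.003, -1.0]]
ft_force: [1.2, -0.0, -0.1]
grip_width: 0.001
```

```bash
python3 - <<'E'
from h import *
w=shot('wrist','w14.png')
rel(.327,.2098,.036,28)
for n,p in dict(handle=(.371,.2332,.047),flc=(.5012,.3025,.022),lamp=(.4467,.3297,.05)).items(): print(n,proj(w,p))
E
```

```text
travel [0.0, -0.0011, 0.1556] dr [-0.002, -0.004, 0.001] rows>= 4
handle (np.float64(278.13520530693114), np.float64(140.8184822552426))
flc (np.float64(278.32309837902665), np.float64(-38.306819701296774))
lamp (np.float64(215.9094266789699), np.float64(-2.5927533239610625))
```

View pics/w14.png

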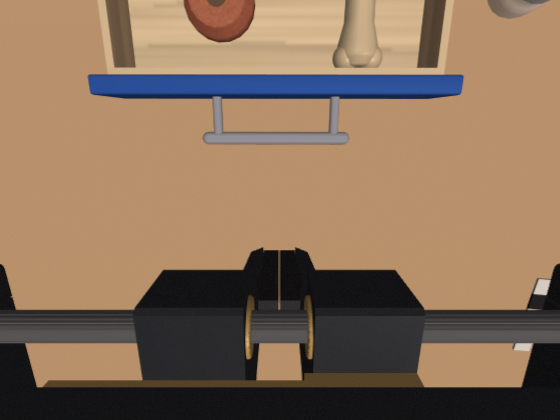

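Both finds lie inside the drawer (lamp (221,10), bone (359,40)), and the handle bar at (277,138) is where predicted. Now I'll push it shut.

Emit:
send_rows:
  increments:
    - {"travel": [0,0,0.04],"dr": [0,0,0],"claw": 0}
    - {"travel": [0,0,0.08],"dr": [0,0,0],"claw": 0}
    - {"travel": [0,0,0.12],"dr": [0,0,0],"claw": 0}
    - {"travel": [0,0,0.15],"dr": [0,0,0],"claw": 0}
    - {"travel": [0,0,0.156],"dr": [0,0,0],"claw": 0}
    - {"travel": [0.015,0,0.156],"dr": [0,0,0],"claw": 0}
    - {"travel": [0.025,0,0.156],"dr": [0,0,0],"claw": 0}
    - {"travel": [0.035,0,0.156],"dr": [0,0,0],"claw": 0}
    - {"travel": [0.04,0,0.156],"dr": [0,0,0],"claw": 0}
    - {"travel": [0.05,0,0.156],"dr": [0,0,0],"claw": 0}
    - {"travel": [0.06,0,0.156],"dr": [0,0,0],"claw": 0}
    - {"travel": [0.07,0,0.156],"dr": [0,0,0],"claw": 0}
    - {"travel": [0.08,0,0.156],"dr": [0,0,0],"claw": 0}
    - {"travel": [0.09,0,0.156],"dr": [0,0,0],"claw": 0}
    - {"travel": [0.1,0,0.156],"dr": [0,0,0],"claw": 0}

```text
time_s: 49.95
tool_pos: [0.4165, 0.2562, 0.036]
tool_rot: [[0.883, 0.47, 0.002], [0.47, -0.883, 0.004], [0.004, -0.002, -1.0]]
ft_force: [-0.9, -1.5, 1.0]
grip_width: 0.005
```

Emit:
send_rows:
  increments:
    - {"travel": [0.01,0,0],"dr": [0,0,0],"claw": 0}
    - {"travel": [0.02,0,0],"dr": [0,0,0],"claw": 0}
    - {"travel": [0.03,0,0],"dr": [0,0,0],"claw": 0}
    - {"travel": [0.04,0,0],"dr": [0,0,0],"claw": 0}
    - {"travel": [0.05,0,0],"dr": [0,0,0],"claw": 0}
    - {"travel": [0.06,0,0],"dr": [0,0,0],"claw": 0}
    - {"travel": [0.068,0,0],"dr": [0,0,0],"claw": 0}
    - {"travel": [0.073,0,0],"dr": [0,0,0],"claw": 0}
    - {"travel": [0.076,0,0],"dr": [0,0,0],"claw": 0}
    - {"travel": [0.076,0,0],"dr": [0,0,0],"claw": 0}

```text
time_s: 50.95
tool_pos: [0.4839, 0.2921, 0.0362]
tool_rot: [[0.883, 0.47, 0.003], [0.47, -0.883, 0.004], [0.004, -0.002, -1.0]]
ft_force: [0.3, -0.4, 0.3]
grip_width: 0.003
```

Emit:
send_rows:
  increments:
    - {"travel": [0.003,0,0],"dr": [0,0,0],"claw": 0}
    - {"travel": [0.006,0,0],"dr": [0,0,0],"claw": 0}
    - {"travel": [0.009,0,0],"dr": [0,0,0],"claw": 0}
    - {"travel": [0.011,0,0],"dr": [0,0,0],"claw": 0}
    - {"travel": [0.011,0,0],"dr": [0,0,0],"claw": 0}

```text
time_s: 51.45
tool_pos: [0.494, 0.2975, 0.0363]
tool_rot: [[0.883, 0.47, 0.003], [0.47, -0.883, 0.004], [0.005, -0.002, -1.0]]
ft_force: [-0.0, 0.0, -0.1]
grip_width: 0.007
```

Emit:
send_rows:
  increments:
    - {"travel": [0.002,0,0],"dr": [0,0,0],"claw": 0}
    - {"travel": [0.004,0,0],"dr": [0,0,0],"claw": 0}
    - {"travel": [0.005,0,0],"dr": [0,0,0],"claw": 0}
    - {"travel": [0.005,0,0],"dr": [0,0,0],"claw": 0}

```text
time_s: 51.85
tool_pos: [0.4986, 0.2999, 0.0364]
tool_rot: [[0.883, 0.47, 0.004], [0.47, -0.883, 0.005], [0.006, -0.002, -1.0]]
ft_force: [-1.3, -0.0, -0.6]
grip_width: 0.004
```

Emit:
send_rows:
  increments:
    - {"travel": [0.002,0,0],"dr": [0,0,0],"claw": 0}
    - {"travel": [0.004,0,0],"dr": [0,0,0],"claw": 0}
    - {"travel": [0.006,0,0],"dr": [0,0,0],"claw": 0}
    - {"travel": [0.006,0,0],"dr": [0,0,0],"claw": 0}

```text
time_s: 52.25
tool_pos: [0.5017, 0.3016, 0.0363]
tool_rot: [[0.882, 0.471, -0.003], [0.471, -0.882, 0.001], [-0.002, -0.002, -1.0]]
ft_force: [-14.1, -9.2, 9.9]
grip_width: 0.005
```

```bash
python3 - <<'E'
from h import *
t=shot('top','t15.png'); im=np.ascontiguousarray(t['image']); h=cv2.cvtColor(im,cv2.COLOR_RGB2HSV).astype(int)
m=((h[...,0]>105)&(h[...,0]<130)&(h[...,1]>150)).astype(np.uint8); m[:,:30]=0; m[:,230:]=0; m[:100]=0; m[310:]=0
ys,xs=np.where(m); P=np.array([onz(t,x,y,.073)[:2] for x,y in zip(xs,ys)]); ex=np.array([np.cos(np.radians(28)),np.sin(np.radians(28))])
print(len(xs),'front advance along x', np.median((P-np.array([.4085,.2532]))@ex), P.mean(0))
w=get_image('wrist'); print(ctrl.get_state()['ft_force'])
E
```

```text
330 front advance along x 0.15846319881830107 [0.59068445 0.246959  ]
[-14.44138463  -8.67294137   9.90110566]
```

Emit:
send_rows:
  increments:
    - {"travel": [-0.03,0,0],"dr": [0,0,0],"claw": 0}
    - {"travel": [-0.07,0,-0.02],"dr": [0,0,0],"claw": 0}
    - {"travel": [-0.11,0,-0.06],"dr": [0,0,0],"claw": 0}
    - {"travel": [-0.15,0,-0.1],"dr": [0,0,0],"claw": 0}
    - {"travel": [-0.18,0,-0.15],"dr": [0,0,0],"claw": 0}
    - {"travel": [-0.18,0,-0.17],"dr": [0,0,0],"claw": 0}
    - {"travel": [-0.18,0,-0.17],"dr": [0,0,0],"claw": 0}

```text
time_s: 53.05
tool_pos: [0.3444, 0.217, 0.2111]
tool_rot: [[0.882, 0.471, 0.007], [0.471, -0.882, 0.004], [0.008, -0.0, -1.0]]
ft_force: [0.4, 1.1, 0.1]
grip_width: 0.006
```

```bash
python3 - <<'E'
from h import *
t=shot('top','t16.png'); im=np.ascontiguousarray(t['image']); h=cv2.cvtColor(im,cv2.COLOR_RGB2HSV).astype(int)
b=((h[...,0]>105)&(h[...,0]<130)&(h[...,1]>150)).astype(np.uint8); b[:,:30]=0; b[:,230:]=0; b[:100]=0; b[310:]=0
ys,xs=np.where(b); P=np.array([onz(t,x,y,.073)[:2] for x,y in zip(xs,ys)]); ex=np.array([np.cos(np.radians(28)),np.sin(np.radians(28))]); q=P-np.array([.4085,.2532]); print(len(xs),'advance',np.median(q@ex),'width range',(q@[-ex[1],ex[0]]).min(),(q@[-ex[1],ex[0]]).max())
s=shot('scene','s16.png'); print(ctrl.get_state()['tool_pos'])
cv2.imwrite('pics/final.png',cv2.cvtColor(np.hstack([s['image'][130:340,120:520],im[130:340,20:420]]),cv2.COLOR_RGB2BGR))
E
python3 m.py | grep -E "redprobe|blueprobe|rack|pot"
```

```text
943 advance 0.15700832626083416 width range -0.1467076292825883 0.14543994482168549
[0.34370751 0.21679069 0.20694229]
rack [343, 153, 98, 83, 3704] c [ 0.5822 -0.3796] yaw 55.5 ext -0.113 0.117 -0.056 0.058 rect [ 582.  -377.2] [230.1 111.9] 56.2
redprobe [341, 195, 18, 26, 148] c [ 0.5515 -0.2735] yaw 145.6 ext -0.037 0.039 -0.007 0.008 rect [ 551.  -272.5] [15.1 76.5] 54.2
blueprobe [363, 210, 19, 25, 143] c [ 0.5119 -0.3311] yaw 145.1 ext -0.037 0.038 -0.007 0.007 rect [ 511.7 -330.8] [13.6 74.8] 55.1
pot [196, 185, 19, 18, 263] c [0.5875 0.1047] yaw 53.9 ext -0.026 0.025 -0.022 0.023 rect [587.5 103.7] [47.1 44.7] 89.7
```

```bash
python3 - <<'E'
from h import *
im=cv2.cvtColor(cv2.imread('pics/t16.png'),cv2.COLOR_BGR2RGB); im0=cv2.cvtColor(cv2.imread('pics/top0.png'),cv2.COLOR_BGR2RGB); t=get_image('top')
a=np.radians(28); ex=np.array([np.cos(a),np.sin(a)]); ey=np.array([-ex[1],ex[0]]); f=np.array([.4085,.2532])
for yy in(-.08,0.08):
  for k in np.arange(.14,.20,.004):
    p=f+ex*k+ey*yy; u,v=proj(t,(p[0],p[1],.078)); u,v=int(round(u)),int(round(v)); print(round(k,3),im[v,u].tolist(),im0[v,u].tolist())
E
```

```text
0.14 [79, 68, 57] [130, 116, 83]
0.144 [23, 27, 51] [141, 121, 90]
0.148 [15, 24, 48] [143, 124, 94]
0.152 [0, 25, 62] [135, 118, 87]
0.156 [30, 54, 96] [136, 118, 87]
0.16 [13, 47, 100] [142, 125, 90]
0.164 [31, 56, 104] [147, 129, 93]
0.168 [56, 60, 67] [95, 87, 68]
0.172 [56, 58, 61] [67, 63, 60]
0.176 [74, 81, 80] [73, 77, 79]
0.18 [73, 76, 80] [78, 84, 84]
0.184 [76, 80, 80] [79, 84, 82]
0.188 [68, 74, 75] [74, 84, 82]
0.192 [76, 83, 82] [74, 82, 81]
0.196 [72, 78, 79] [72, 76, 78]
0.14 [78, 67, 57] [132, 113, 84]
0.144 [37, 34, 47] [136, 118, 87]
0.148 [6, 19, 47] [137, 120, 88]
0.152 [1, 24, 58] [138, 118, 87]
0.156 [23, 49, 103] [138, 120, 87]
0.16 [17, 52, 99] [138, 120, 91]
0.164 [24, 59, 103] [147, 126, 91]
0.168 [38, 49, 75] [97, 86, 69]
0.172 [50, 58, 62] [73, 72, 67]
0.176 [70, 74, 77] [73, 76, 79]
0.18 [67, 73, 76] [79, 82, 81]
0.184 [72, 83, 82] [68, 73, 75]
0.188 [72, 77, 76] [75, 81, 76]
0.192 [73, 84, 83] [72, 78, 78]
0.196 [69, 76, 81] [71, 76, 78]
```

The blue front now meets the cabinet edge with no pale wood showing between them, so the drawer is shut. Handing in.

```bash
python3 -c "
from plant import ctrl
print(ctrl.job_done())"
```

```text
the job is handed in; nothing more can be done
None
```

The bench is tidied and the job is handed in at about 53 s of robot time; the hand-in gave no verdict.

**Probes:** I pulled the red probe and then the blue one out by the blade, pressed each into the spring clip, and let go. I then took each by the handle and slid it blade first back into its own slot until it met the back wall.

**Tilt in the clip:** Both probes first sat about 10–11° tilted in the clip. I pressed each handle level with closed fingers and measured again: the handle ends read 50 and 52 mm high, against 52 mm for a level probe. My tilt check was only partly usable, because a jaw hid part of the handle.

**Finds:** Only the lamp and the bone were present, and both are in the drawer. The lamp had been knocked aside during the run, so I measured it again before picking it up.

**Last checks:**
- **Red and blue probes:** the top camera shows about 75 mm of each handle outside the rack, where 70 mm is nominal and blur adds a little. Both are well past the 80 mm insertion needed.
- **Drawer:** it advanced 157 mm to a hard stop of about 17 N level force, and its front meets the cabinet with no gap.
- **Sample pot:** it has not moved.
- **Grey probe and brush jar:** I did not measure these again at the end. The grey probe looked untouched in the last picture of the rack, and the arm did not go near the jar.
- **Final picture:** the viewer refused it because the 16-picture limit was reached, so the closing checks are by numbers only.

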